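# Tip a tall carton over and seat it in its bench cradle

### The job

Tip the tall carton of plaster sachets over towards the cradle, pushing it near its top, so that it lies with its hatch face up. Then slide it top end first between the cradle's rails, past the spring leaves, until it meets the buffer of the back stop, and press it snug against the buffer. The stop is held only by its clamping screw, so do not shove it back; do not crush the carton, and leave the other things on the bench where they are.

Things in the scene. Friction and masses are not known exactly. Their poses are not given: they have to be found in the camera images.
- carton: Tall plain cardboard carton, 90 x 100 x 220 mm (own x, y, z), 0.5 to 0.9 kg, smooth card (friction about 0.4), too wide to grip, standing on the bench. Origin: middle of its underside as it stands; z up along its length, x roughly towards the cradle. Tipped over towards the cradle it lies 90 mm high, hatch on top, its x pointing down and its z towards the cradle.
- carton_hatch (a point): Middle of the hatch on the carton's -x face (the face turned away from the cradle), 45 mm above the foot: a rectangular perforated flap 64 x 50 mm with a dark round thumb hole.
- carton_top (a point): Middle of the carton's top end face, 220 mm above the origin; the end that goes into the cradle first. It meets the buffer 4 to 26 mm before the stop's plate. Sliding along the bench past the leaves takes a push of 4 to 10 N; meeting the buffer shows as a rise above that.
- cradle: Aluminium cradle screwed to the bench, open in front, without a floor. Origin: on the bench, middle of the mouth where the straight rails begin; x points into the cradle, z up. Two rails 35 mm high, 112 mm apart inside, from x = 0 to 200 mm; outside the mouth they flare to about 155 mm apart at x = -40 mm. The carton slides in between them on the bench.
- leaves (a point): Midway between the tips of the two bent spring leaves on the rails' inner sides. They lean in from x = 20 mm to x = 78 mm (cradle frame), standing 46 mm from the middle at their tips; they give way outwards and press on the carton's sides with some 3 N each.
- stop: Back stop: an upright steel plate 90 mm wide, 63 mm high, on a carriage with a black clamping screw. Origin: middle of its front face at bench height, 145 to 175 mm inside the mouth; axes as the cradle's. A rubber-tipped buffer screw, 29 mm across, 45 mm up, stands out of the plate by 4 to 26 mm: how far is not in the readings. The stop slips back when pressed with more than about 16 N.
- cast_a: Plaster jaw model, about 60 x 60 mm and 32 mm high, loose, beside the cradle on its far side. Origin: middle of its underside. Bystander.
- cast_b: Another plaster jaw model of the same size, loose, on the far side of the strip of bench between carton and cradle. Origin: middle of its underside. Bystander.
- bowl: Black rubber mixing bowl, 116 mm across and 62 mm high, loose. Origin: middle of its underside. Bystander.
- spatula: Plaster spatula 190 mm long with a wooden handle, lying loose. Bystander.
- bottle: Small amber bottle, 56 mm across and 130 mm high, loose. Origin: middle of its underside. Bystander.
- box: Small cardboard box 110 x 70 x 45 mm, lying loose. Origin: middle of its underside. Bystander.
- knife: Wax knife 150 mm long with a wooden handle, lying loose. Origin: under its middle. Bystander.
Not all that is in view belongs to the job. Leave any red look-alike of the carton alone.

How it is judged:
On the way, in this order (a step that is already met when the one before it is completed fails the run):
1. the carton lies on its side, hatch face up (angle between carton's own x axis and vertical above 3.05 rad and linear speed of carton below 0.2 m/s), for 0.2 s.
2. the carton's top end is pressed against the stop's buffer (at least 3 N for 0.2 s) (angle between carton's own x axis and vertical above 3.05 rad and contact force between carton and stop above 3 N), for 0.2 s.
At the end, for the whole second after the job is handed in: The carton lies at rest on the bench between the cradle's rails, hatch face up (within 5 degrees), in line with the cradle (within 4 degrees and 8 mm), its top end still bearing on the buffer (which stands 4 to 26 mm before the stop's plate), and the stop has not been shifted by more than 2 mm (angle between carton's own x axis and vertical above 3.05 rad and x of carton_top in the frame of stop between -0.0285 and -0.002 m and contact force between carton and stop above 0.1 N and y of carton_top in the frame of cradle between -0.008 and 0.008 m and angle between the z axis of carton and the x axis of cradle, either way round below 0.07 rad and distance of stop from where it was at the start of the episode below 0.002 m and linear speed of carton below 0.01 m/s); the robot touches nothing.
It fails at once if the back stop is shoved more than 2 mm (distance of stop from where it was at the start of the episode above 0.002 m).
It fails at once if the robot presses on the carton with more than 30 N (contact force between the arm and carton above 30 N).
It fails at once if a bystander is shifted by more than 15 mm (distance of any of cast_a, cast_b, bowl, spatula, bottle, box, knife from where it was at the start of the episode above 0.015 m).
It also fails if it takes over 72 s, if anything falls off the work surface, if the arm or the gripper's body presses on something with over 40 N, if the wrist force passes 120 N, or if a joint passes its speed limit or range.

### The arm

A 6-joint arm with a two-finger parallel gripper is mounted at the origin on the work surface. World frame = base frame: x ahead of the robot, y to its left, z up, the work surface at z = 0. Lengths are in m, angles in rad, forces in N, time in s.
With the tool pointing down it reaches from about 0.325 to 0.75 m from the base axis. Payload 7.6 kg.
Tool frame: the origin (TCP) lies midway between the tips of the shut fingers; the grasp point (between the pads) lies 19 mm behind it (bot.hold_point_z is the distance from the TCP to the grasp point, in m); z points along the fingers, y is the direction in which the jaws open and shut (so a half turn about z gives the same grasp; the last joint's range is limited). The gripper opens to 85 mm and grips with 20 to 120 N. Pads are 22 mm wide; open, the fingers measure 114 mm over their backs; the gripper's body (76 mm by 85 mm) begins 54 mm behind the grasp point. The pads swing forward as they close: fully open they stand 13 mm farther back than shut.
Start: joints at [1.118, 0.052, 1.401, -0, 1.689, -0.07], TCP at [0.196, 0.487, 0.231] pointing down, gripper open.
Joint ranges: [-2.9, 2.9], [-0.91, 2.17], [0.12, 2.37], [-1.06, 4.2], [0.26, 2.73], [-2.93, 2.93]. Speed limits (rad/s): [2.57, 2.57, 3.01, 3.14, 3.14, 3.14].

### API

Orientations are given as a rotation vector (axis times angle).
In Python, from plant import bot, eyes, workorder, models gives the robot as it stands.
- The arm moves only by the shell command python3 -m jog 'ROWS' [OPENING] [FORCE]. ROWS is JSON, one flat list of numbers, 4 for each row, row after row: the shift along the tool's x, y, z in cm, then the turn about the tool's z in rad. A call has 1 to 5 rows; each row shifts and turns the pose as measured when the row begins, along the tool's axes as they then stand; what a row does not reach is not made up. A row lasts 1/12 s, in which the tool goes at most 41.7 mm and 7.16 degrees, less where a joint would pass 70% of its speed; a pose out of reach is approached as far as the arm can. A call with a gripper value outside its range is refused whole. OPENING is the opening in per cent of the stroke, from 0 (shut) to 100 (fully open), set as the call begins (- or left out, the last holds). The fingers move at their own pace and stop on an object; FORCE is the grip in N (left out, the last holds). Time passes only in rows, so rows that do not move let the fingers close. It gives the time, the measured TCP pose, the force and the opening at its end, in the units of the state.
- bot.observe(): the state, without advancing time (a new reading comes with each control period).
- eyes.grab_frame(name): name is "scene" or "top"; returns a dict with "img" (420x560x3 uint8, blue, green, red), "fx", "fy", "cx", "cy" (pixels), "T" (4x4, takes a point from camera to world coordinates). Camera axes: x right, y down, z forward; pixel columns grow to the right and rows downward; lengths in m; the calibration is good to about 2 mm. A picture is of the moment at which its call begins. There is no depth.
- workorder.sign_off(): hands the job in, once; it reports no verdict.
Trained networks look in a picture, given as the dict that the camera call returned (one of the last four; its "shot" number tells which), for a name from the list of things; names that differ only in an ending like _2 or _b are one class to them, and where a whole thing is asked for, a point or a joint stands for the part that bears it (a point fixed in the world has none). Each returns a list of dicts, best first, with "p" (0 to 1); they miss things now and then, are a little off and sometimes report something else, mostly with a low value. They report only what shows in the picture. A call takes as long as a camera call. They do not tell look-alikes from the thing itself.
- models.search_frame(thing, picture): "uv" ([column, row] in pixels, amid what is visible of it).
- models.pinpoint(thing, picture): "uv" ([column, row] in pixels: a listed point, or the origin of a listed thing).
The state is a dict: "t": time; "qpos": joint angles; "qd": joint speeds; "joint_torque": joint torques, N m; "tcp_pos": TCP position; "tcp_rot": TCP orientation; "wrist_force": force on the tool from outside, world axes, zero at the start; "wrist_torque": the same for the moment, N m; "width": opening from 0.0 (shut) to 1.0 (fully open).
Only numpy, scipy, OpenCV 4.12 (cv2) and the standard library are available. Lean on these libraries where they do the work, as an engineer would, in place of code of your own. Each camera call takes 0.05 s, during which the arm holds its last target.

## Working session

There is one attempt and no reset: what is moved stays moved. The work goes in short steps, Python scripts to look and compute and a shell command to move; the robot and the scene stay as the last step left them, time stands still between calls to the robot, and variables do not carry over. Pictures are saved under pics/ and viewed, and the job is handed in when it is done.

```bash
ls; mkdir -p pics; python3 - <<'E'
from plant import bot, eyes, workorder, models
import cv2
for n in ("scene","top"):
    f=eyes.grab_frame(n); cv2.imwrite(f"pics/{n}0.png",f["img"])
    print(n,f["fx"],f["cx"],f["cy"],f["T"])
    for th in ["carton","carton_top","carton_hatch","cradle","leaves","stop","cast_a","bowl","bottle","box","knife","spatula"]:
        r=models.pinpoint(th,f); print(th,[(([round(x) for x in d["uv"]]),round(d["p"],2)) for d in r[:3]])
print(bot.observe())
E
```

```text
pics
scene 481.62283332934754 283.95683135811817 213.62568033888513 [[ 0.83541886  0.31696353 -0.4490094   0.99585884]
 [ 0.5491886  -0.51354394  0.65929091 -0.68773724]
 [-0.02161489 -0.79737491 -0.60309705  0.80988377]
 [ 0.          0.          0.          1.        ]]
carton [([222, 336], 0.85), ([190, 274], 0.78)]
carton_top [([172, 199], 0.95), ([213, 260], 0.85)]
carton_hatch [([202, 338], 0.63)]
cradle []
leaves [([332, 224], 0.98), ([358, 271], 0.7), ([340, 300], 0.56)]
stop [([347, 212], 0.57)]
cast_a [([358, 271], 0.89), ([341, 300], 0.66)]
bowl [([321, 359], 0.76)]
bottle [([393, 237], 0.96)]
box [([146, 320], 0.86)]
knife []
spatula [([289, 198], 0.96)]
top 405.26218414915616 277.8646758305565 210.37755124846916 [[-2.62618901e-02 -9.80492079e-01  1.94796291e-01  3.38755624e-01]
 [-9.99382098e-01  3.03051972e-02  1.78049745e-02 -1.20907249e-04]
 [-2.33609765e-02 -1.94208334e-01 -9.80682103e-01  1.07151932e+00]
 [ 0.00000000e+00  0.00000000e+00  0.00000000e+00  1.00000000e+00]]
carton [([367, 220], 0.95)]
carton_top [([349, 296], 0.92), ([389, 203], 0.73), ([177, 213], 0.4
[... 314 characters left out ...]
 ([398, 284], 0.28)]
spatula [([183, 286], 0.84)]
{'t': 1.3, 'qpos': array([ 1.11768901e+00,  5.21666801e-02,  1.40071126e+00, -7.07370479e-06,
        1.68860918e+00, -7.03113696e-02]), 'qd': array([-0.00012056,  0.00044855,  0.00032481,  0.00058253,  0.00084117,
       -0.00091806]), 'joint_torque': array([ 2.86794047e-04, -3.81552136e+01, -3.60300243e+01, -8.35297647e-05,
        4.96605007e-04,  5.10474607e-06]), 'tcp_pos': array([0.19608722, 0.48701945, 0.2313351 ]), 'tcp_rot': array([5.97624769e-01, 3.08419111e+00, 1.57269203e-04]), 'wrist_force': array([-0.13357798,  0.15301354, -0.21650481]), 'wrist_torque': array([-0.00867882,  0.05688447, -0.01958593]), 'width': 1.0040620375962312}
```

View pics/scene0.png

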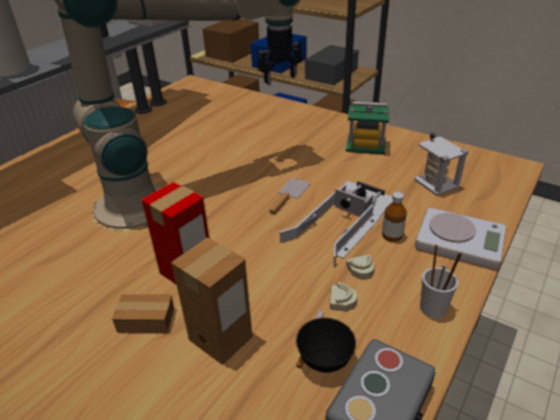

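View pics/top0.png

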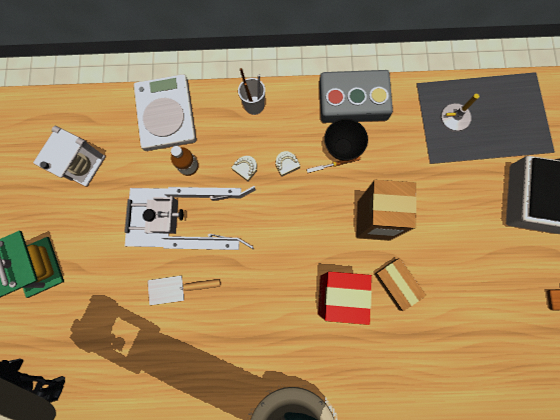

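```bash
cat > h.py <<'E'
import numpy as np
def ray(f,uv):
    T=f["T"]; d=T[:3,:3]@np.array([(uv[0]-f["cx"])/f["fx"],(uv[1]-f["cy"])/f["fy"],1]); return T[:3,3],d
def atz(f,uv,z):
    o,d=ray(f,uv); return o+d*(z-o[2])/d[2]
def proj(f,p):
    T=f["T"]; c=T[:3,:3].T@(np.asarray(p)-T[:3,3]); return np.array([f["fx"]*c[0]/c[2]+f["cx"],f["fy"]*c[1]/c[2]+f["cy"]])
E
python3 - <<'E'
import cv2
i=cv2.imread("pics/top0.png")
cv2.imwrite("pics/c1.png",cv2.resize(i[170:260,115:265],None,fx=5,fy=5,interpolation=cv2.INTER_CUBIC))
cv2.imwrite("pics/c2.png",cv2.resize(i[160:260,340:440],None,fx=6,fy=6,interpolation=cv2.INTER_CUBIC))
i=cv2.imread("pics/scene0.png")
cv2.imwrite("pics/c3.png",cv2.resize(i[170:370,160:400],None,fx=3,fy=3,interpolation=cv2.INTER_CUBIC))
E
```

```text
(no output)
```

View pics/c1.png

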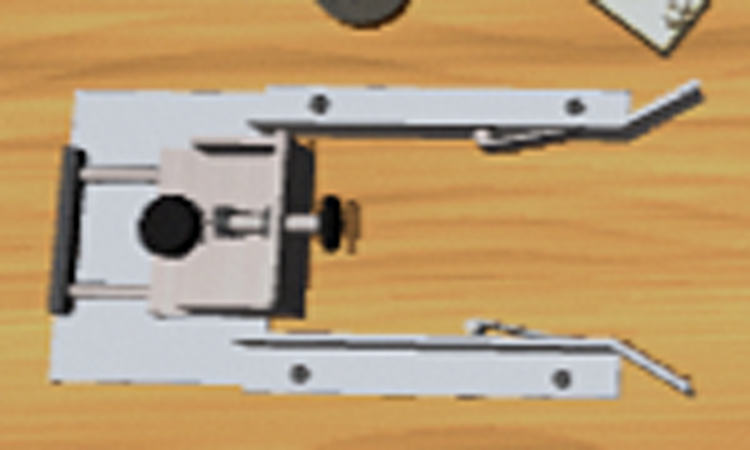

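View pics/c2.png

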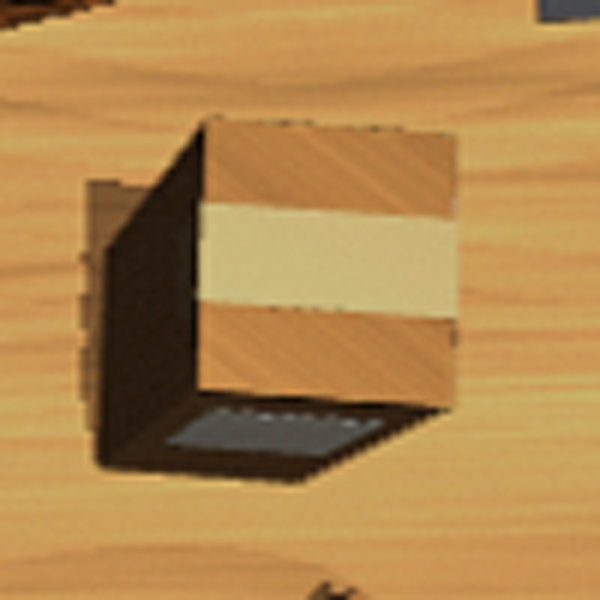

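View pics/c3.png

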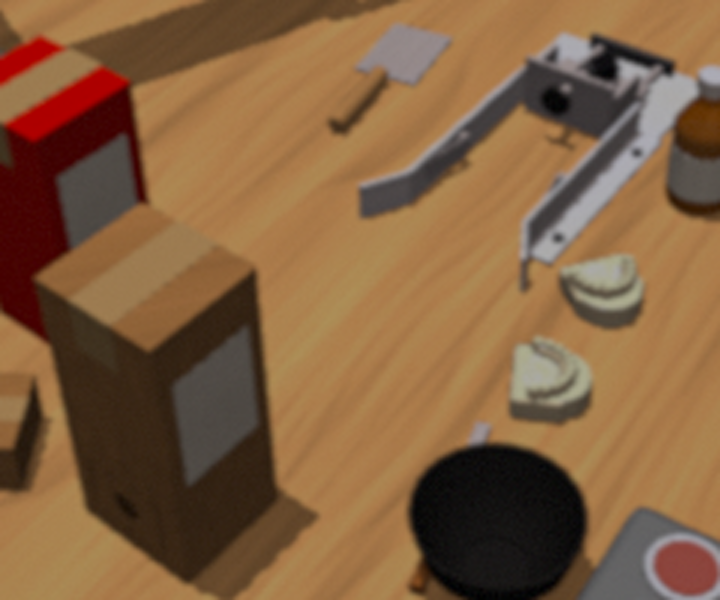

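```bash
python3 - <<'E'
from plant import eyes
import cv2, numpy as np
from h import *
f=eyes.grab_frame("top"); cv2.imwrite("pics/top1.png",f["img"])
import pickle; pickle.dump({k:f[k] for k in ("fx","fy","cx","cy","T")},open("top.pkl","wb"))
s=eyes.grab_frame("scene"); pickle.dump({k:s[k] for k in ("fx","fy","cx","cy","T")},open("scene.pkl","wb"))
print("nadir",proj(f,[.339,0,0]))
for n,c in dict(tipU=(700,85),tipL=(690,390),kinkU=(630,125),kinkL=(615,345),backU=(250,122),backL=(235,342)).items():
    print(n,atz(f,(115+c[0]/5,170+c[1]/5),.035).round(4))
for n,c in dict(plU=(290,133),plL=(275,308)).items(): print(n,atz(f,(115+c[0]/5,170+c[1]/5),.063).round(4))
print("cart")
for c in [(205,118),(455,133),(455,408),(197,390)]: print(atz(f,(340+c[0]/6,160+c[1]/6),.22).round(4))
for c in [(105,465),(303,480)]: print(atz(f,(340+c[0]/6,160+c[1]/6),0).round(4))
for n,uv,z in [("cast",(244,169),0),("cast2",(286,162),0),("bowl",(342,147),0),("bottle",(189,168),0),("knife1",(308,170),0.01),("knife2",(360,160),0.01),("box",(398,284),0),("spat",(220,283),0.01)]: print(n,atz(f,uv,z).round(3))
E
```

```text
nadir [287.46895702 290.53842477]
tipU [0.6094 0.0774 0.035 ]
tipL [0.4483 0.085  0.035 ]
kinkU [0.5889 0.1147 0.035 ]
kinkL [0.4726 0.1234 0.035 ]
backU [0.597  0.3162 0.035 ]
backL [0.4799 0.3207 0.035 ]
plU [0.5835 0.2868 0.063 ]
plL [0.4928 0.2922 0.063 ]
cart
[ 0.5691 -0.1947  0.22  ]
[ 0.5607 -0.2835  0.22  ]
[ 0.4611 -0.2744  0.22  ]
[ 0.4702 -0.1847  0.22  ]
[ 0.4719 -0.1896  0.    ]
[ 0.4627 -0.2759  0.    ]
cast [0.671 0.11  0.   ]
cast2 [ 0.687 -0.007  0.   ]
bowl [ 0.725 -0.163  0.   ]
bottle [0.679 0.262 0.   ]
knife1 [ 0.659 -0.066  0.01 ]
knife2 [ 0.683 -0.208  0.01 ]
box [ 0.348 -0.286  0.   ]
spat [0.363 0.174 0.01 ]
```

```bash
cat > plan.py <<'E'
# python3 plan.py x y z yaw_y [step_cm] : prints rows to goal
import sys, numpy as np
from scipy.spatial.transform import Rotation as R
from plant import bot
x,y,z,yaw=map(float,sys.argv[1:5]); st=float(sys.argv[5]) if len(sys.argv)>5 else 4.0
s=bot.observe(); p=s["tcp_pos"]; M=R.from_rotvec(s["tcp_rot"]).as_matrix()
a=np.arctan2(M[1,1],M[0,1]); g=np.array([x,y,z])
print("t",s["t"],"tcp",p.round(4),"yaw",round(a,4),"F",s["wrist_force"].round(2),"w",round(s["width"],2),"tilt",M[2,2].round(5))
d=(g-p)*100; dy=(a-yaw+np.pi)%(2*np.pi)-np.pi
n=max(1,int(np.ceil(max(np.linalg.norm(d)/st,abs(dy)/.12))))
for k in range(n):
    Y=np.array([np.cos(a),np.sin(a),0]); X=np.cross(Y,[0,0,-1.]); v=d/n
    print(*(round(float(q),2) for q in (v@X,v@Y,-v[2])),round(dy/n,3),sep=",",end=",\n" if k%5<4 else "\n---\n")
    a-=dy/n
E
python3 plan.py .4 .05 .32 -.098
```

```text
t 1.4 tcp [0.1961 0.487  0.2313] yaw 1.188 F [ 0.74  0.37 -0.55] w 1.0 tilt -1.0
-2.71,-2.53,-0.68,0.099,
-2.95,-2.25,-0.68,0.099,
-3.16,-1.95,-0.68,0.099,
-3.33,-1.63,-0.68,0.099,
-3.48,-1.29,-0.68,0.099
---
-3.59,-0.94,-0.68,0.099,
-3.66,-0.58,-0.68,0.099,
-3.7,-0.22,-0.68,0.099,
-3.71,0.15,-0.68,0.099,
-3.67,0.51,-0.68,0.099
---
-3.61,0.87,-0.68,0.099,
-3.5,1.23,-0.68,0.099,
-3.36,1.57,-0.68,0.099,
```

```bash
cat > cal.py <<'E'
import pickle,sys,cv2,numpy as np
from h import *
def overlay(img,f,mx,my,h,P,out,crop):
    X=np.array([np.sin(h),np.cos(h),0]);Y=np.array([-np.cos(h),np.sin(h),0])
    S=4; im=cv2.resize(img,None,fx=S,fy=S,interpolation=cv2.INTER_CUBIC)
    w=lambda x,y,z:np.array([mx,my,0])+X*x+Y*y+[0,0,z]
    def L(a,b,c): 
        p,q=(proj(f,w(*k)) for k in (a,b)); cv2.line(im,tuple(int(round(v*S+1.5)) for v in p),tuple(int(round(v*S+1.5)) for v in q),c,1)
    for s in (1,-1):
        L((0,.056*s,.035),(.2,.056*s,.035),(0,0,255)); L((0,.056*s,.035),(-.04,.0775*s,.035),(0,0,255))
    L((P,.045,.063),(P,-.045,.063),(255,0,0))
    u0,v0,u1,v1=crop; cv2.imwrite(out,im[v0*S:v1*S,u0*S:u1*S])
if __name__=="__main__":
    mx,my,h,P=map(float,sys.argv[1:5])
    overlay(cv2.imread("pics/top1.png"),pickle.load(open("top.pkl","rb")),mx,my,h,P,f"pics/{sys.argv[5]}_t.png",(115,170,265,260))
    overlay(cv2.imread("pics/scene0.png"),pickle.load(open("scene.pkl","rb")),mx,my,h,P,f"pics/{sys.argv[5]}_s.png",(270,170,410,270))
E
python3 cal.py .5308 .119 .041 .17 ov1
```

```text
(no output)
```

View pics/ov1_t.png

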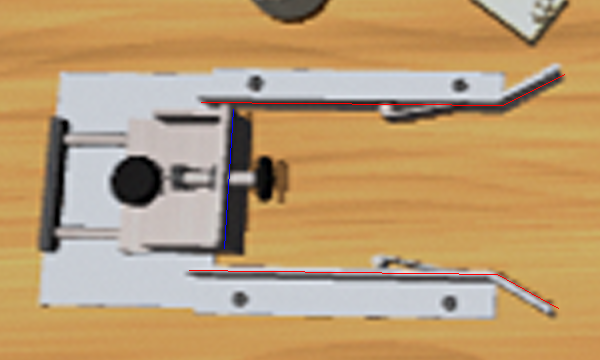

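View pics/ov1_s.png

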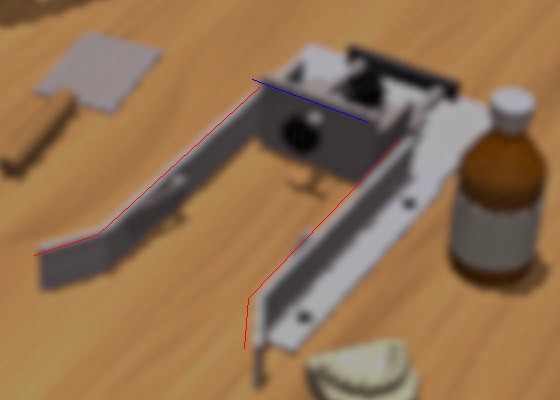

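```bash
python3 -m jog '[-2.7,-2.5,-0.9,0.1, -2.95,-2.25,-0.9,0.1, -3.2,-1.95,-0.9,0.1, -3.3,-1.6,-0.9,0.1, -3.5,-1.3,-0.9,0.1]' 55
python3 -m jog '[-3.6,-0.9,-0.7,0.1, -3.7,-0.6,-0.7,0.1, -3.7,-0.2,-0.7,0.1, -3.7,0.15,-0.7,0.1, -3.7,0.5,-0.7,0.1]'
python3 -m jog '[-3.6,0.9,-0.7,0.1, -3.5,1.2,-0.7,0.1, -3.4,1.6,-0.7,0.1]'
python3 plan.py .507 -.345 .32 -.098
```

```text
t: 1.82
tcp_pos: [0.2728, 0.3164, 0.273]
tcp_rot: [-1.354, -2.833, 0.013]
wrist_force: [1.6, 0.8, 0.1]
width: 0.551
t: 2.23
tcp_pos: [0.3486, 0.1378, 0.3118]
tcp_rot: [2.04, 2.386, -0.007]
wrist_force: [1.0, 0.8, -0.0]
width: 0.55
t: 2.48
tcp_pos: [0.3915, 0.0289, 0.3353]
tcp_rot: [2.388, 2.035, -0.002]
wrist_force: [0.6, 0.9, 0.5]
width: 0.547
t 2.4833 tcp [0.3915 0.0289 0.3353] yaw -0.1595 F [0.61 0.92 0.45] w 0.55 tilt -0.99999
-3.51,1.73,0.15,-0.006,
-3.52,1.71,0.15,-0.006,
-3.53,1.69,0.15,-0.006,
-3.54,1.67,0.15,-0.006,
-3.55,1.65,0.15,-0.006
---
-3.56,1.63,0.15,-0.006,
-3.57,1.6,0.15,-0.006,
-3.58,1.58,0.15,-0.006,
-3.59,1.56,0.15,-0.006,
-3.6,1.54,0.15,-0.006
---
```

```bash
python3 -m jog '[-3.5,1.7,0.1,-0.006, -3.5,1.7,0.1,-0.006, -3.5,1.7,0.1,-0.006, -3.5,1.7,0.1,-0.006, -3.5,1.65,0.1,-0.006]'
python3 -m jog '[-3.5,1.6,0.1,-0.006, -3.5,1.6,0.1,-0.006, -3.5,1.6,0.1,-0.006, -3.5,1.5,0.1,-0.006, -3.5,1.5,0.1,-0.006]'
python3 plan.py .505 -.344 .185 -.098
```

```text
t: 2.9
tcp_pos: [0.4496, -0.1675, 0.335]
tcp_rot: [2.359, 2.058, 0.006]
wrist_force: [1.2, 1.1, 0.1]
width: 0.55
t: 3.32
tcp_pos: [0.5059, -0.3616, 0.3315]
tcp_rot: [2.327, 2.092, 0.007]
wrist_force: [1.7, 0.1, 1.3]
width: 0.552
t 3.3167 tcp [ 0.5059 -0.3616  0.3315] yaw -0.106 F [1.68 0.15 1.29] w 0.55 tilt -0.99991
0.44,-0.07,3.66,-0.002,
0.44,-0.07,3.66,-0.002,
0.44,-0.07,3.66,-0.002,
0.44,-0.07,3.66,-0.002,
```

```bash
python3 -m jog '[0.2,0,3.6,0, 0.2,0,3.6,0, 0.2,0,3.6,0, 0.2,0,3.2,0, 0,0,0,0]'
python3 plan.py .505 -.325 .185 -.098
python3 - <<'E'
from plant import eyes
import cv2
a=eyes.grab_frame("scene")["img"];b=eyes.grab_frame("top")["img"]
cv2.imwrite("pics/s2.png",cv2.resize(a[130:390,130:400],None,fx=2.2,fy=2.2));cv2.imwrite("pics/t2.png",cv2.resize(b[120:320,300:520],None,fx=2.5,fy=2.5))
E
```

```text
t: 3.73
tcp_pos: [0.512, -0.3675, 0.1847]
tcp_rot: [2.332, 2.077, 0.007]
wrist_force: [-0.7, -0.0, -1.6]
width: 0.551
t 3.7333 tcp [ 0.512  -0.3675  0.1847] yaw -0.1157 F [-0.69 -0.04 -1.63] w 0.55 tilt -0.99981
2.07,-0.59,-0.02,-0.009,
2.08,-0.57,-0.02,-0.009,
```

View pics/s2.png

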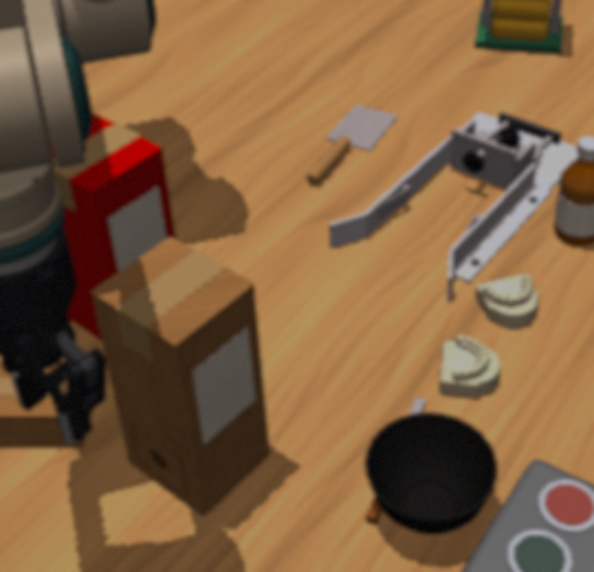

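View pics/t2.png

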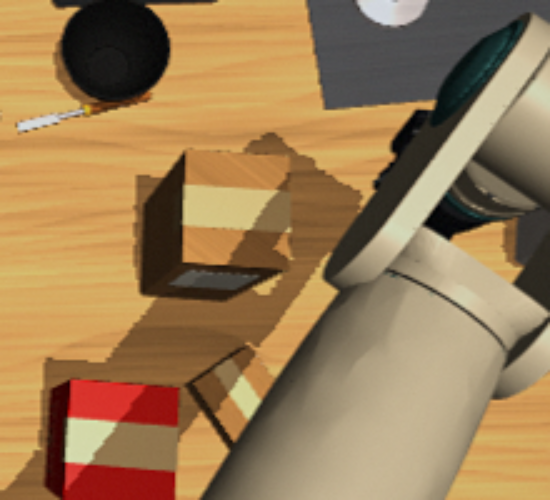

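```bash
python3 -m jog '[1.6,-0.4,0,-0.01, 1.6,-0.3,0,-0.01, 1.2,0,0,0, 0.5,0,0,0]'
python3 plan.py .511 -.285 .185 -.098
python3 -m jog '[0.5,0,0,0, 0.5,0,0,0, 0.5,0,0,0, 0.5,0,0,0]'
python3 plan.py .511 -.285 .185 -.098
```

```text
t: 4.17
tcp_pos: [0.5146, -0.3212, 0.205]
tcp_rot: [2.292, 2.079, 0.013]
wrist_force: [0.2, 0.2, 0.8]
width: 0.55
t 4.1667 tcp [ 0.5146 -0.3212  0.205 ] yaw -0.0965 F [0.17 0.17 0.78] w 0.55 tilt -0.99885
1.78,-0.36,1.0,0.001,
1.78,-0.36,1.0,0.001,
t: 4.5
tcp_pos: [0.5187, -0.3009, 0.2113]
tcp_rot: [2.284, 2.072, 0.017]
wrist_force: [-0.0, 0.9, -0.2]
width: 0.549
t 4.5 tcp [ 0.5187 -0.3009  0.2113] yaw -0.0963 F [-0.01  0.92 -0.2 ] w 0.55 tilt -0.99828
1.51,-0.92,2.63,0.002,
```

```bash
sed -i 's/,"tilt",M\[2,2\].round(5))/,"X",M[:,0].round(3),"Z",M[:,2].round(3))/' plan.py
sed -i 's/Y=np.array(\[np.cos(a),np.sin(a),0\]); X=np.cross(Y,\[0,0,-1.\]); v=d\/n/v=d\/n; B=M@R.from_rotvec([0,0,k*dy\/n]).as_matrix()/; s/v@X,v@Y,-v\[2\]/*(v@B),/; s/\*(round(float(q),2) for q in (\*(v@B),))/*(round(float(q),2) for q in v@B)/' plan.py; cat plan.py|tail -5
python3 plan.py .511 -.305 .185 -.098; python3 -c "
from plant import bot; s=bot.observe();print(s['qpos'])"
```

```text
n=max(1,int(np.ceil(max(np.linalg.norm(d)/st,abs(dy)/.12))))
for k in range(n):
    v=d/n; B=M@R.from_rotvec([0,0,k*dy/n]).as_matrix()
    print(*(round(float(q),2) for q in v@B),round(dy/n,3),sep=",",end=",\n" if k%5<4 else "\n---\n")
    a-=dy/n
t 4.5 tcp [ 0.5187 -0.3009  0.2113] yaw -0.0963 F [-0.01  0.92 -0.2 ] w 0.55 X [ 0.098  0.995 -0.031] Z [ 0.047 -0.035 -0.998]
-0.4,-0.86,2.61,0.002,
[-0.58551207  0.2235076   1.253528   -0.00370356  1.60603462 -0.4886335 ]
```

```bash
python3 -m jog '[0,0,0,0, 0,0,0,0]'; python3 -m jog '[0,0,0.5,0]';python3 -m jog '[0,0,0.5,0]'; python3 -m jog '[0,0,0,0]'; python3 plan.py .511 -.305 .185 -.098
```

```text
t: 4.67
tcp_pos: [0.519, -0.3001, 0.2115]
tcp_rot: [2.283, 2.073, 0.017]
wrist_force: [0.5, -0.8, 0.3]
width: 0.546
t: 4.75
tcp_pos: [0.5196, -0.3006, 0.2074]
tcp_rot: [2.282, 2.072, 0.017]
wrist_force: [0.2, -0.2, -0.4]
width: 0.548
t: 4.83
tcp_pos: [0.5197, -0.301, 0.2018]
tcp_rot: [2.282, 2.072, 0.017]
wrist_force: [0.7, -0.4, 0.4]
width: 0.548
t: 4.92
tcp_pos: [0.5193, -0.301, 0.2]
tcp_rot: [2.284, 2.073, 0.016]
wrist_force: [0.5, 0.1, 0.4]
width: 0.552
t 4.9167 tcp [ 0.5193 -0.301   0.2   ] yaw -0.0964 F [0.46 0.05 0.43] w 0.55 X [ 0.098  0.995 -0.031] Z [ 0.046 -0.035 -0.998]
-0.43,-0.86,1.48,0.002,
```

```bash
python3 -m jog '[-0.2,-0.45,0.75,0, -0.2,-0.45,0.7,0, 0,0,0,0]'; python3 plan.py .511 -.285 .185 -.098
```

```text
t: 5.17
tcp_pos: [0.5093, -0.3053, 0.1823]
tcp_rot: [2.286, 2.074, 0.015]
wrist_force: [0.4, -0.3, -0.5]
width: 0.549
t 5.1667 tcp [ 0.5093 -0.3053  0.1823] yaw -0.0968 F [ 0.37 -0.25 -0.53] w 0.55 X [ 0.098  0.995 -0.03 ] Z [ 0.044 -0.034 -0.998]
2.02,-0.02,-0.33,0.001,
```

```bash
python3 -m jog '[0.5,0,0,0, 0.5,0,0,0, 0.5,0,0,0, 0.5,0,0,0]';  python3 -m jog '[0.6,0,0,0, 0.6,0,0,0, 0.6,0,0,0, 0.6,0,0,0]'; python3 - <<'E'
from plant import eyes
import cv2
a=eyes.grab_frame("scene")["img"]
cv2.imwrite("pics/s3.png",cv2.resize(a[130:390,130:400],None,fx=2.2,fy=2.2))
E
```

```text
t: 5.5
tcp_pos: [0.5106, -0.2854, 0.1818]
tcp_rot: [2.289, 2.07, 0.013]
wrist_force: [-2.4, -4.7, 10.1]
width: 0.549
t: 5.83
tcp_pos: [0.5144, -0.2618, 0.1869]
tcp_rot: [2.281, 2.061, 0.012]
wrist_force: [-0.9, -0.8, 1.6]
width: 0.553
```

View pics/s3.png

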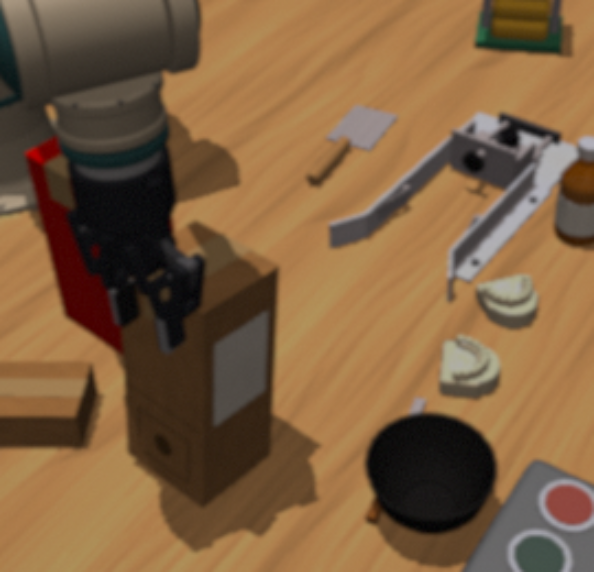

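```bash
python3 -m jog '[0.6,0,-0.2,0, 0.6,0,-0.2,0, 0.6,0,-0.2,0, 0.6,0,-0.1,0]';  python3 -m jog '[0.6,0,0,0, 0.6,0,0,0, 0.6,0,0,0]'; python3 - <<'E'
from plant import eyes
import cv2
a=eyes.grab_frame("scene")["img"]
cv2.imwrite("pics/s4.png",cv2.resize(a[130:390,130:400],None,fx=2.2,fy=2.2))
E
python3 plan.py .511 -.285 .185 -.098
```

```text
t: 6.22
tcp_pos: [0.5167, -0.2336, 0.1922]
tcp_rot: [2.281, 2.065, 0.013]
wrist_force: [0.2, -0.8, 0.9]
width: 0.554
t: 6.47
tcp_pos: [0.5188, -0.2131, 0.1914]
tcp_rot: [2.281, 2.066, 0.014]
wrist_force: [0.4, 0.6, -0.5]
width: 0.546
t 6.5167 tcp [ 0.5189 -0.2121  0.1913] yaw -0.0973 F [-0.37  0.39 -0.2 ] w 0.55 X [ 0.099  0.994 -0.036] Z [ 0.049 -0.041 -0.998]
-3.65,-0.06,0.44,0.0,
-3.65,-0.05,0.44,0.0,
```

View pics/s4.png

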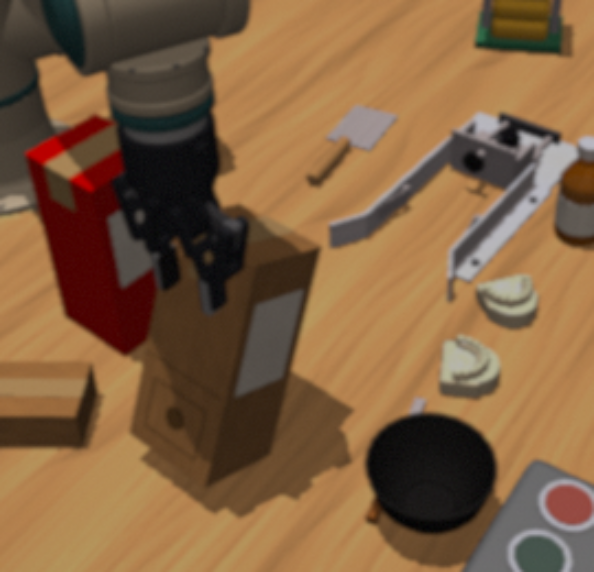

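```bash
python3 -m jog '[0.5,0,0,0, 0.5,0,0,0, 0.5,0,0,0, 0.4,0,0,0]';  python3 -m jog '[0.2,0,0,0, 0,0,0,0, 0,0,0,0, 0,0,0,0, 0,0,0,0]';  python3 - <<'E'
from plant import eyes
import cv2
a=eyes.grab_frame("scene")["img"];b=eyes.grab_frame("top")["img"]
cv2.imwrite("pics/s5.png",cv2.resize(a[130:390,130:400],None,fx=2.2,fy=2.2))
cv2.imwrite("pics/t5.png",b)
E
python3 plan.py .511 -.285 .185 -.098
```

```text
t: 6.85
tcp_pos: [0.5207, -0.1914, 0.19]
tcp_rot: [2.282, 2.068, 0.014]
wrist_force: [0.9, 0.1, -0.7]
width: 0.548
t: 7.27
tcp_pos: [0.521, -0.1884, 0.1898]
tcp_rot: [2.281, 2.069, 0.013]
wrist_force: [-0.7, -0.6, 0.8]
width: 0.548
t 7.3667 tcp [ 0.521  -0.1884  0.1898] yaw -0.0969 F [ 0.02  0.22 -0.41] w 0.55 X [ 0.098  0.995 -0.035] Z [ 0.048 -0.04  -0.998]
-3.23,-0.03,0.27,0.0,
-3.23,-0.03,0.27,0.0,
-3.23,-0.03,0.27,0.0,
```

View pics/s5.png

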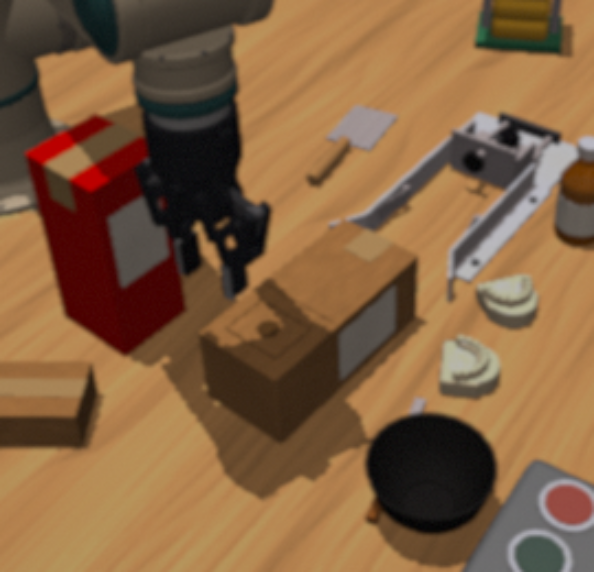

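View pics/t5.png

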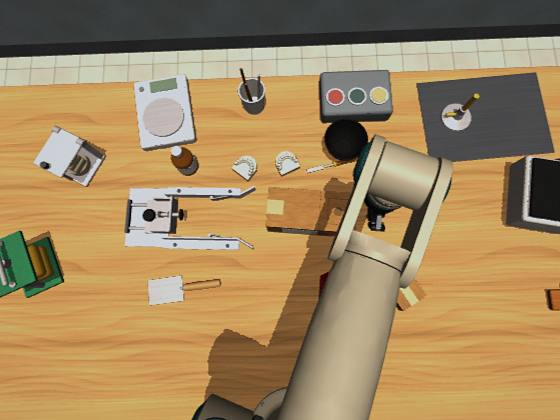

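```bash
python3 -m jog '[-1,0,0,0, -2,0,0,0, -2,0,0,0, -2,0,0,0, -1,0,0,0]';  python3 - <<'E'
from plant import eyes
import cv2
b=eyes.grab_frame("top")["img"]; cv2.imwrite("pics/top6.png",b)
cv2.imwrite("pics/t6.png",cv2.resize(b[160:260,235:375],None,fx=5,fy=5,interpolation=2))
E
python3 plan.py .511 -.285 .185 -.098
```

```text
t: 7.78
tcp_pos: [0.5128, -0.2717, 0.1929]
tcp_rot: [2.277, 2.072, 0.014]
wrist_force: [0.3, -0.2, -0.4]
width: 0.55
t 7.8333 tcp [ 0.5126 -0.2727  0.1929] yaw -0.0947 F [-1.49 -0.79  0.6 ] w 0.55 X [ 0.096  0.995 -0.036] Z [ 0.048 -0.041 -0.998]
-1.21,-0.08,0.83,0.003,
```

View pics/t6.png

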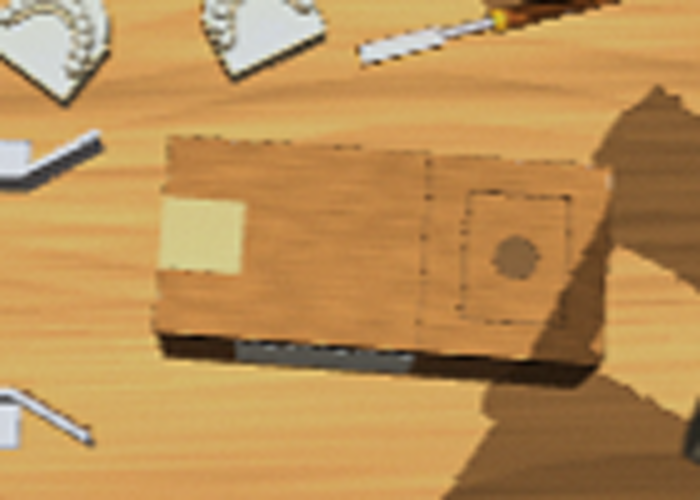

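```bash
cat > cor.py <<'E'
import pickle,sys,numpy as np
from h import *
f=pickle.load(open("top.pkl","rb"))
# args: u0 v0 scale then 4 crop corner pts: topU topL footU footL
a=list(map(float,sys.argv[1:])); u0,v0,s=a[:3]
P=[atz(f,(u0+a[3+2*i]/s,v0+a[4+2*i]/s),.09)[:2] for i in range(4)]
mx,my,h=.5315,.119,.041
X=np.array([np.sin(h),np.cos(h)]);Y=np.array([-np.cos(h),np.sin(h)])
top=(P[0]+P[1])/2;foot=(P[2]+P[3])/2
d=top-foot
print("corners",[p.round(4) for p in P],"top",top.round(4),"foot",foot.round(4),"len",np.linalg.norm(d).round(4),"head",np.arctan2(d[0],d[1]).round(4), "sidehead",[round(float(np.arctan2(*(P[i]-P[i+2]))),4) for i in (0,1)])
for n,p in (("top",top),("foot",foot)): print(n,"in cradle x,y mm",(((p-[mx,my])@X)*1e3).round(1),(((p-[mx,my])@Y)*1e3).round(1))
E
python3 cor.py 235 160 5 168 135 155 330 612 170 600 360
```

```text
corners [array([0.594 , 0.0393]), array([0.4956, 0.0478]), array([ 0.569 , -0.1804]), array([ 0.4743, -0.1685])] top [0.5448 0.0436] foot [ 0.5216 -0.1745] len 0.2193 head 0.1057 sidehead [0.1133, 0.098]
top in cradle x,y mm -74.8 -16.4
foot in cradle x,y mm -293.6 -2.2
```

```bash
python3 -m jog '[0,0,-3.6,0, 0,0,-3.6,0, 0,0,-3.2,0]';python3 plan.py .511 -.285 .185 -.098|head -1;python3 -m jog '[0,0,0,0, 0,0,0,0]'; python3 plan.py .511 -.285 .185 -.098|head -1; python3 -m jog '[0,0,0,0, 0,0,0,0]'; python3 plan.py .511 -.285 .185 -.098|head -1
```

```text
t: 8.08
tcp_pos: [0.5045, -0.2684, 0.2889]
tcp_rot: [2.297, 2.08, 0.005]
wrist_force: [0.7, -0.7, 0.7]
width: 0.548
t 8.0833 tcp [ 0.5045 -0.2684  0.2889] yaw -0.0984 F [ 0.68 -0.73  0.66] w 0.55 X [ 0.099  0.995 -0.027] Z [ 0.031 -0.03  -0.999]
t: 8.25
tcp_pos: [0.5059, -0.2688, 0.2977]
tcp_rot: [2.287, 2.072, 0.011]
wrist_force: [-0.2, 0.1, -2.1]
width: 0.548
t 8.25 tcp [ 0.5059 -0.2688  0.2977] yaw -0.0982 F [-0.22  0.1  -2.12] w 0.55 X [ 0.099  0.995 -0.032] Z [ 0.042 -0.036 -0.998]
t: 8.42
tcp_pos: [0.5061, -0.2684, 0.2977]
tcp_rot: [2.286, 2.072, 0.012]
wrist_force: [-0.3, -0.0, -0.6]
width: 0.55
t 8.4167 tcp [ 0.5061 -0.2684  0.2977] yaw -0.0978 F [-0.26 -0.   -0.64] w 0.55 X [ 0.099  0.995 -0.032] Z [ 0.043 -0.037 -0.998]
```

```bash
python3 -m jog '[0,0,1,0, 0,0,1,0, 0,0,1.2,0, 0,0,1.2,0, 0,0,1,0]';python3 plan.py .511 -.285 .185 -.098|head -1;python3 -m jog '[0,0,-3.8,0, 0,0,-0.1,0, 0,0,0,0]'; python3 plan.py .511 -.285 .185 -.098|head -1; python3 -m jog '[0,0,1,0, 0,0,1,0, 0,0,1,0]';python3 plan.py .511 -.285 .185 -.098|head -1; python3 -m jog '[0,0,-3.8,0, 0,0,-0.1,0, 0,0,0,0]'; python3 plan.py .511 -.285 .185 -.098|head -1;
```

```text
t: 8.83
tcp_pos: [0.5078, -0.2693, 0.2353]
tcp_rot: [2.29, 2.076, 0.01]
wrist_force: [0.8, 0.2, -0.0]
width: 0.553
t 8.8333 tcp [ 0.5078 -0.2693  0.2353] yaw -0.0972 F [ 0.78  0.23 -0.02] w 0.55 X [ 0.098  0.995 -0.03 ] Z [ 0.039 -0.034 -0.999]
t: 9.08
tcp_pos: [0.5028, -0.2659, 0.2617]
tcp_rot: [2.305, 2.09, 0.0]
wrist_force: [-0.0, 0.4, -1.9]
width: 0.552
t 9.0833 tcp [ 0.5028 -0.2659  0.2617] yaw -0.0975 F [-0.    0.4  -1.87] w 0.55 X [ 0.098  0.995 -0.02 ] Z [ 0.02  -0.022 -1.   ]
t: 9.33
tcp_pos: [0.5043, -0.2671, 0.2306]
tcp_rot: [2.302, 2.087, 0.002]
wrist_force: [-0.4, -0.5, 0.3]
width: 0.552
t 9.3333 tcp [ 0.5043 -0.2671  0.2306] yaw -0.0974 F [-0.38 -0.49  0.32] w 0.55 X [ 0.098  0.995 -0.022] Z [ 0.024 -0.025 -0.999]
t: 9.58
tcp_pos: [0.5003, -0.2643, 0.258]
tcp_rot: [2.315, 2.1, -0.006]
wrist_force: [0.6, 1.2, -2.4]
width: 0.55
t 9.5833 tcp [ 0.5003 -0.2643  0.258 ] yaw -0.0976 F [ 0.65  1.18 -2.35] w 0.55 X [ 0.098  0.995 -0.014] Z [ 0.008 -0.015 -1.   ]
```

```bash
for i in 1 2 3 4; do echo; done; python3 -m jog '[0,0,1,0, 0,0,1,0, 0,0,1,0, 0,0,-3.8,0, 0,0,-0.1,0]' >/dev/null; python3 -m jog '[0,0,0,0, 0,0,1,0, 0,0,1,0, 0,0,1,0]' >/dev/null; python3 -m jog '[0,0,-3.8,0, 0,0,-0.1,0, 0,0,0,0]' ; python3 plan.py .511 -.285 .185 -.098|head -1; python3 -m jog '[0,0,1,0, 0,0,1,0, 0,0,1,0, 0,0,-3.8,0, 0,0,-0.1,0]' >/dev/null; python3 -m jog '[0,0,0,0, 0,0,1,0, 0,0,1,0, 0,0,1,0]' >/dev/null; python3 -m jog '[0,0,-3.8,0, 0,0,-0.1,0, 0,0,0,0]' ; python3 plan.py .505 -.24 .20 -.041 1
```

```text
t: 10.58
tcp_pos: [0.4953, -0.2613, 0.2502]
tcp_rot: [-2.319, -2.103, 0.019]
wrist_force: [-0.0, 0.1, -1.9]
width: 0.551
t 10.5833 tcp [ 0.4953 -0.2613  0.2502] yaw -0.0977 F [-0.04  0.05 -1.88] w 0.55 X [ 0.098  0.995 -0.002] Z [-0.016  0.    -1.   ]
t: 11.58
tcp_pos: [0.4901, -0.2581, 0.2422]
tcp_rot: [-2.299, -2.084, 0.031]
wrist_force: [0.0, 0.3, -1.6]
width: 0.551
t 11.5833 tcp [ 0.4901 -0.2581  0.2422] yaw -0.0975 F [ 0.02  0.27 -1.57] w 0.55 X [0.098 0.995 0.011] Z [-0.041  0.015 -0.999]
0.38,0.3,0.84,-0.011,
0.38,0.3,0.84,-0.011,
0.37,0.3,0.84,-0.011,
0.37,0.31,0.84,-0.011,
0.37,0.31,0.84,-0.011
---
```

```bash
python3 plan.py .521 -.225 .04 -.041 1.5
```

```text
t 11.5833 tcp [ 0.4901 -0.2581  0.2422] yaw -0.0975 F [ 0.02  0.27 -1.57] w 0.55 X [0.098 0.995 0.011] Z [-0.041  0.015 -0.999]
0.24,0.26,1.44,-0.004,
0.24,0.26,1.44,-0.004,
0.24,0.26,1.44,-0.004,
0.24,0.26,1.44,-0.004,
0.24,0.26,1.44,-0.004
---
0.24,0.26,1.44,-0.004,
0.23,0.26,1.44,-0.004,
0.23,0.26,1.44,-0.004,
0.23,0.26,1.44,-0.004,
0.23,0.27,1.44,-0.004
---
0.23,0.27,1.44,-0.004,
0.23,0.27,1.44,-0.004,
0.23,0.27,1.44,-0.004,
0.23,0.27,1.44,-0.004,
```

```bash
python3 -m jog '[0.25,0.25,1.4,-0.004, 0.25,0.25,1.4,-0.004, 0.25,0.25,1.4,-0.004, 0.25,0.25,1.4,-0.004, 0.25,0.25,1.4,-0.004]';python3 -m jog '[0.2,0.25,1.4,-0.004, 0.2,0.25,1.4,-0.004, 0.2,0.25,1.4,-0.004, 0.2,0.25,1.2,-0.004, 0.2,0.25,0.5,-0.004]'; python3 plan.py .521 -.225 .04 -.041 1
```

```text
t: 12.0
tcp_pos: [0.5031, -0.2472, 0.1708]
tcp_rot: [-2.286, -2.114, 0.026]
wrist_force: [0.6, -0.1, 0.1]
width: 0.55
t: 12.42
tcp_pos: [0.5137, -0.2363, 0.1027]
tcp_rot: [-2.262, -2.136, 0.027]
wrist_force: [-0.2, -0.0, -0.0]
width: 0.548
t 12.4167 tcp [ 0.5137 -0.2363  0.1027] yaw -0.0569 F [-0.23 -0.01 -0.02] w 0.55 X [0.057 0.998 0.008] Z [-0.034  0.01  -0.999]
0.16,0.13,0.89,-0.002,
0.16,0.13,0.89,-0.002,
0.16,0.13,0.89,-0.002,
0.16,0.13,0.89,-0.002,
0.16,0.13,0.89,-0.002
---
0.16,0.13,0.89,-0.002,
0.16,0.13,0.89,-0.002,
```

```bash
python3 -m jog '[0.15,0.15,1,-0.002, 0.15,0.15,1,-0.002, 0.15,0.15,1,-0.002, 0.15,0.15,1,-0.002, 0.15,0.1,1,-0.002]';python3 -m jog '[0.1,0.1,0.8,-0.003, 0.1,0,0.4,0, 0,0,0,0]'; python3 plan.py .522 -.205 .038 -.041 1;  python3 - <<'E'
from plant import eyes
import cv2
a=eyes.grab_frame("scene")["img"]
cv2.imwrite("pics/s7.png",cv2.resize(a[130:390,130:400],None,fx=2.2,fy=2.2))
E
```

```text
t: 12.83
tcp_pos: [0.5209, -0.2284, 0.0491]
tcp_rot: [-2.252, -2.151, 0.025]
wrist_force: [-0.6, -0.6, -0.9]
width: 0.547
t: 13.08
tcp_pos: [0.5207, -0.2252, 0.0328]
tcp_rot: [-2.245, -2.152, 0.027]
wrist_force: [-0.4, 0.4, 0.2]
width: 0.549
t 13.0833 tcp [ 0.5207 -0.2252  0.0328] yaw -0.042 F [-0.38  0.44  0.24] w 0.55 X [0.042 0.999 0.009] Z [-0.034  0.011 -0.999]
0.68,0.01,-0.17,-0.0,
0.68,0.01,-0.17,-0.0,
0.68,0.01,-0.17,-0.0,
```

View pics/s7.png

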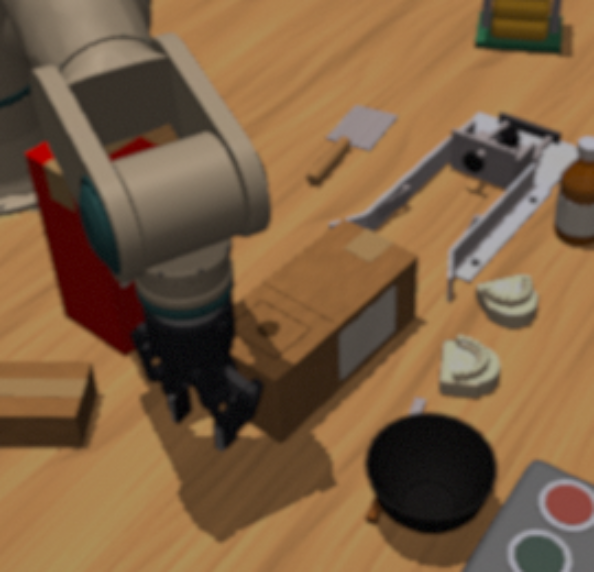

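```bash
python3 -m jog '[0.8,0,0,0, 0.8,0,0,0, 0.8,0,0,0, 0.6,0,0,0, 0.6,0,0,0]';python3 -m jog '[0.6,0,0,0, 0.6,0,0,0, 0.6,0,0,0, 0,0,0,0]'; python3 plan.py .522 -.205 .038 -.041 1;  python3 - <<'E'
from plant import eyes
import cv2
b=eyes.grab_frame("top")["img"]; cv2.imwrite("pics/top8.png",b)
cv2.imwrite("pics/t8.png",cv2.resize(b[160:260,235:375],None,fx=5,fy=5,interpolation=2))
E
```

```text
t: 13.55
tcp_pos: [0.5236, -0.1875, 0.036]
tcp_rot: [-2.251, -2.154, 0.024]
wrist_force: [0.6, -2.1, -1.4]
width: 0.553
t: 13.88
tcp_pos: [0.5251, -0.167, 0.0372]
tcp_rot: [-2.252, -2.157, 0.024]
wrist_force: [0.8, -1.1, -0.6]
width: 0.547
t 13.8833 tcp [ 0.5251 -0.167   0.0372] yaw -0.0428 F [ 0.8  -1.09 -0.57] w 0.55 X [0.043 0.999 0.005] Z [-0.028  0.006 -1.   ]
-0.95,-0.04,-0.02,-0.0,
-0.95,-0.04,-0.02,-0.0,
-0.95,-0.04,-0.02,-0.0,
-0.95,-0.04,-0.02,-0.0,
```

View pics/t8.png

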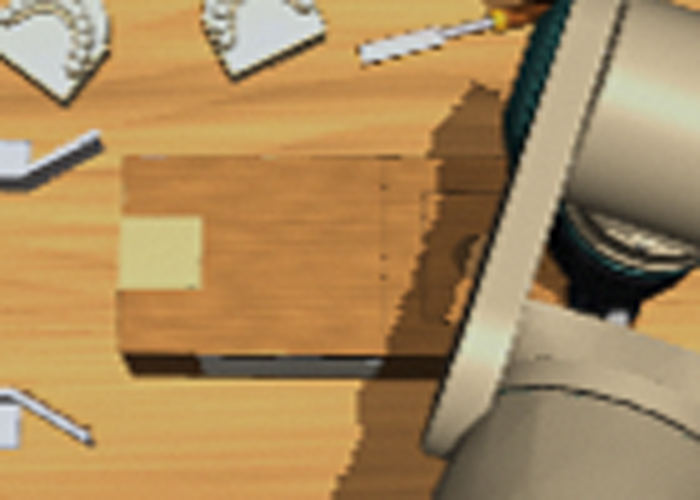

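```bash
python3 cor.py 235 160 5 123 156 118 352 500 158 460 355
```

```text
corners [array([0.5839, 0.062 ]), array([0.4852, 0.0662]), array([ 0.5769, -0.1255]), array([ 0.4788, -0.1007])] top [0.5346 0.0641] foot [ 0.5278 -0.1131] len 0.1773 head 0.038 sidehead [0.0375, 0.0386]
top in cradle x,y mm -54.7 -5.3
foot in cradle x,y mm -232.0 -5.8
```

```bash
python3 -m jog '[0.8,-0.07,0,0, 0.8,-0.07,0,0, 0.8,-0.07,0,0, 0.8,-0.07,0,0, 0.8,-0.07,0,0]';python3 -m jog '[0.8,-0.07,0,0, 0.6,-0.05,0,0, 0.5,-0.05,0,0, 0,0,0,0]'; python3 plan.py .522 -.205 .038 -.041 1|head -1;  python3 - <<'E'
from plant import eyes
import cv2
b=eyes.grab_frame("top")["img"]; cv2.imwrite("pics/top9.png",b)
cv2.imwrite("pics/t9.png",cv2.resize(b[160:260,205:345],None,fx=5,fy=5,interpolation=2))
E
```

```text
t: 14.35
tcp_pos: [0.5229, -0.1262, 0.0373]
tcp_rot: [-2.255, -2.155, 0.026]
wrist_force: [-0.1, -2.3, 0.7]
width: 0.55
t: 14.68
tcp_pos: [0.5216, -0.1029, 0.0373]
tcp_rot: [-2.252, -2.157, 0.026]
wrist_force: [-0.7, -1.8, -0.3]
width: 0.55
t 14.6833 tcp [ 0.5216 -0.1029  0.0373] yaw -0.0434 F [-0.67 -1.77 -0.33] w 0.55 X [0.044 0.999 0.004] Z [-0.028  0.005 -1.   ]
```

View pics/t9.png

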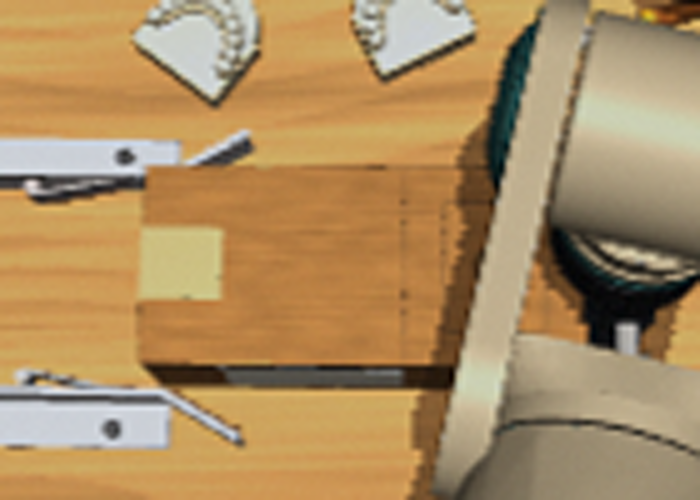

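```bash
python3 cor.py 205 160 5 146 166 138 363 490 167 450 366
```

```text
corners [array([0.5808, 0.1256]), array([0.4817, 0.13  ]), array([ 0.5748, -0.0459]), array([ 0.4757, -0.0226])] top [0.5312 0.1278] foot [ 0.5252 -0.0343] len 0.1622 head 0.037 sidehead [0.0349, 0.0392]
top in cradle x,y mm 8.8 0.6
foot in cradle x,y mm -153.4 -0.0
```

```bash
python3 -m jog '[0.7,0,0,0, 0.7,0,0,0, 0.7,0,0,0, 0.7,0,0,0]';python3 -m jog '[0.6,0,0,0, 0.6,0,0,0, 0.6,0,0,0, 0.6,0,0,0, 0.6,0,0,0]'; python3 -m jog '[0.6,0,0,0, 0.6,0,0,0, 0.6,0,0,0, 0.6,0,0,0]'; python3 plan.py .522 -.205 .038 -.041 1|head -1;  python3 - <<'E'
from plant import eyes
import cv2
b=eyes.grab_frame("top")["img"]; cv2.imwrite("pics/top10.png",b)
cv2.imwrite("pics/t10.png",cv2.resize(b[160:260,125:265],None,fx=5,fy=5,interpolation=2))
E
```

```text
t: 15.07
tcp_pos: [0.5229, -0.0746, 0.0374]
tcp_rot: [-2.255, -2.154, 0.028]
wrist_force: [0.1, -1.8, -1.4]
width: 0.553
t: 15.48
tcp_pos: [0.5244, -0.0423, 0.0375]
tcp_rot: [-2.257, -2.155, 0.03]
wrist_force: [-0.4, -7.5, -0.9]
width: 0.549
t: 15.82
tcp_pos: [0.5254, -0.0184, 0.0376]
tcp_rot: [-2.261, -2.156, 0.036]
wrist_force: [-0.2, -6.1, 0.1]
width: 0.551
t 15.8167 tcp [ 0.5254 -0.0184  0.0376] yaw -0.0475 F [-0.22 -6.06  0.08] w 0.55 X [ 0.047  0.999 -0.005] Z [-0.029 -0.003 -1.   ]
```

View pics/t10.png

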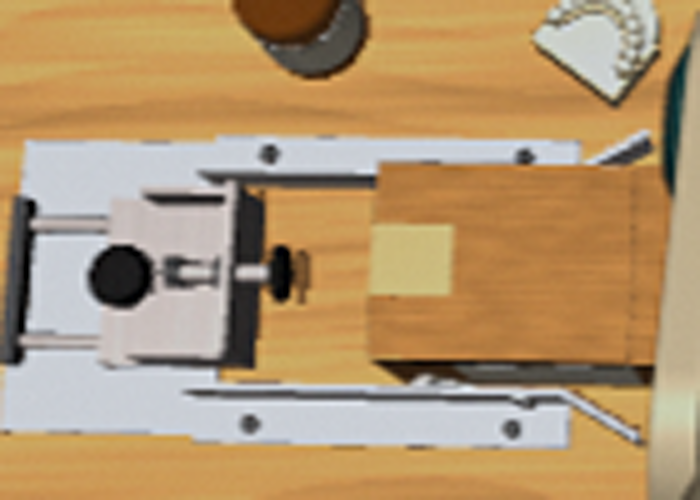

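```bash
python3 cor.py 125 160 5 381 163 368 360 640 165 640 362; python3 -c "
import pickle
from h import *
f=pickle.load(open('top.pkl','rb'))
h=.041;X=np.array([np.sin(h),np.cos(h)])
for z in (.045,.058):print((atz(f,(183.8,214.4),z)[:2]-[.5315,.119])@X)
print((atz(f,(125+215/5,160+358/5),.063)[:2]-[.5315,.119])@X,(atz(f,(125+236/5,160+182/5),.063)[:2]-[.5315,.119])@X)"
```

```text
corners [array([0.585 , 0.2083]), array([0.4856, 0.2137]), array([0.5798, 0.0786]), array([0.4807, 0.08  ])] top [0.5353 0.211 ] foot [0.5302 0.0793] len 0.1318 head 0.0384 sidehead [0.0399, 0.037]
top in cradle x,y mm 92.1 -0.0
foot in cradle x,y mm -39.8 -0.4
0.14378404341558707
0.14035579140545013
0.1765481036679994 0.17186331459630166
```

```bash
python3 -m jog '[0.6,0,0,0, 0.6,0,0,0, 0.6,0,0,0, 0.6,0,0,0]';python3 -m jog '[0.5,0,0,0, 0.4,0,0,0, 0.3,0,0,0]'; python3 plan.py .522 -.205 .038 -.041 1|head -1; python3 - <<'E'
from plant import eyes
import cv2
b=eyes.grab_frame("top")["img"]; cv2.imwrite("pics/top11.png",b)
cv2.imwrite("pics/t11.png",cv2.resize(b[160:260,125:265],None,fx=5,fy=5,interpolation=2))
E
```

```text
t: 16.2
tcp_pos: [0.5264, 0.0058, 0.0376]
tcp_rot: [-2.263, -2.157, 0.04]
wrist_force: [-0.5, -5.4, 0.1]
width: 0.549
t: 16.45
tcp_pos: [0.5269, 0.0175, 0.0377]
tcp_rot: [-2.265, -2.158, 0.044]
wrist_force: [-0.1, -5.8, 0.7]
width: 0.55
t 16.45 tcp [0.5269 0.0175 0.0377] yaw -0.0486 F [-0.1  -5.83  0.68] w 0.55 X [ 0.048  0.999 -0.011] Z [-0.029 -0.01  -1.   ]
```

View pics/t11.png

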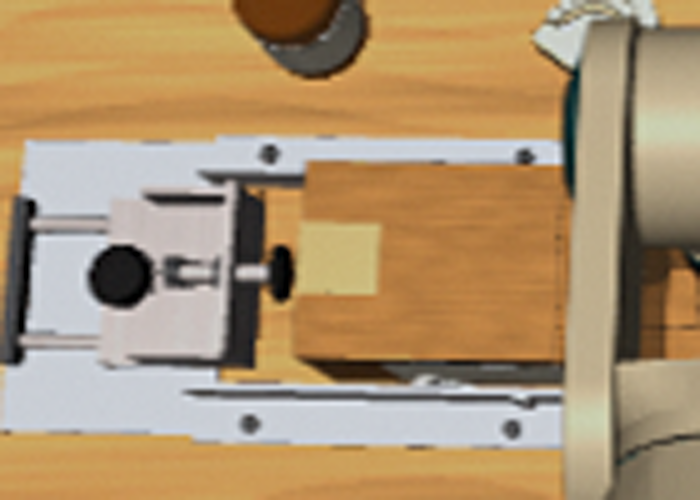

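```bash
python3 -m jog '[0.35,0,0,0, 0.35,0,0,0]'; python3 -m jog '[0.25,0,0,0]';  python3 -m jog '[0.25,0,0,0]'; python3 plan.py .522 -.205 .038 -.041 1|head -1
```

```text
t: 16.67
tcp_pos: [0.5272, 0.0242, 0.0377]
tcp_rot: [-2.266, -2.158, 0.045]
wrist_force: [-0.1, -5.7, 0.5]
width: 0.552
t: 16.75
tcp_pos: [0.5273, 0.0264, 0.0377]
tcp_rot: [-2.266, -2.158, 0.047]
wrist_force: [0.5, -6.5, 0.3]
width: 0.548
t: 16.83
tcp_pos: [0.5274, 0.0285, 0.0377]
tcp_rot: [-2.267, -2.158, 0.048]
wrist_force: [-0.5, -5.1, 0.6]
width: 0.545
t 16.8333 tcp [0.5274 0.0285 0.0377] yaw -0.0496 F [-0.55 -5.11  0.55] w 0.55 X [ 0.049  0.999 -0.014] Z [-0.03  -0.013 -0.999]
```

```bash
python3 -m jog '[0.2,0,0,0]'; python3 -m jog '[0.2,0,0,0]';  python3 -m jog '[0.15,0,0,0]'; python3 -m jog '[0.15,0,0,0]'
```

```text
t: 16.92
tcp_pos: [0.5274, 0.0302, 0.0377]
tcp_rot: [-2.268, -2.158, 0.049]
wrist_force: [0.3, -6.8, -1.0]
width: 0.551
t: 17.0
tcp_pos: [0.5275, 0.0318, 0.0377]
tcp_rot: [-2.268, -2.158, 0.05]
wrist_force: [-1.0, -7.1, -0.4]
width: 0.547
t: 17.08
tcp_pos: [0.5275, 0.033, 0.0378]
tcp_rot: [-2.269, -2.158, 0.051]
wrist_force: [-0.5, -5.9, -0.2]
width: 0.547
t: 17.17
tcp_pos: [0.5275, 0.0338, 0.0378]
tcp_rot: [-2.27, -2.158, 0.053]
wrist_force: [-1.0, -13.0, 0.6]
width: 0.55
```

```bash
python3 -m jog '[0,0,0,0]'; python3 -m jog '[0,0,0,0]';  python3 -m jog '[0,0,0,0]'
```

```text
t: 17.25
tcp_pos: [0.5275, 0.0337, 0.0378]
tcp_rot: [-2.27, -2.158, 0.053]
wrist_force: [0.2, -1.5, -0.5]
width: 0.55
t: 17.33
tcp_pos: [0.5275, 0.0337, 0.0378]
tcp_rot: [-2.27, -2.158, 0.053]
wrist_force: [0.5, -2.6, -0.2]
width: 0.546
t: 17.42
tcp_pos: [0.5275, 0.0337, 0.0378]
tcp_rot: [-2.27, -2.159, 0.053]
wrist_force: [0.4, -3.7, -0.4]
width: 0.552
```

```bash
python3 -m jog '[0.05,0,0,0]'; python3 -m jog '[0.08,0,0,0]';  python3 -m jog '[0.1,0,0,0]';python3 -m jog '[0.1,0,0,0]'
```

```text
t: 17.5
tcp_pos: [0.5275, 0.0337, 0.0378]
tcp_rot: [-2.271, -2.159, 0.055]
wrist_force: [0.3, -7.9, 1.3]
width: 0.55
t: 17.58
tcp_pos: [0.5275, 0.0337, 0.0378]
tcp_rot: [-2.272, -2.159, 0.057]
wrist_force: [-0.1, -9.7, 0.2]
width: 0.55
t: 17.67
tcp_pos: [0.5275, 0.0336, 0.0379]
tcp_rot: [-2.273, -2.16, 0.059]
wrist_force: [-0.8, -10.3, 0.9]
width: 0.549
t: 17.75
tcp_pos: [0.5275, 0.0335, 0.0379]
tcp_rot: [-2.275, -2.16, 0.062]
wrist_force: [0.2, -9.3, 0.1]
width: 0.551
```

```bash
python3 -m jog '[0.15,0,0,0]'; python3 -m jog '[0.16,0,0,0]'; python3 -m jog '[0.16,0,0,0]';python3 -m jog '[0.16,0,0,0]'; python3 -m jog '[0.16,0,0,0]'; python3 plan.py .522 -.205 .038 -.041 1|head -1;  python3 - <<'E'
from plant import eyes
import cv2
b=eyes.grab_frame("top")["img"]; cv2.imwrite("pics/top12.png",b)
cv2.imwrite("pics/t12.png",cv2.resize(b[160:260,125:265],None,fx=5,fy=5,interpolation=2))
a=eyes.grab_frame("scene")["img"]
cv2.imwrite("pics/s12.png",cv2.resize(a[130:390,130:440],None,fx=2.2,fy=2.2))
E
```

```text
t: 17.83
tcp_pos: [0.5274, 0.0334, 0.0379]
tcp_rot: [-2.276, -2.161, 0.066]
wrist_force: [-0.7, -13.9, 1.2]
width: 0.55
t: 17.92
tcp_pos: [0.5274, 0.0332, 0.0379]
tcp_rot: [-2.278, -2.162, 0.07]
wrist_force: [-1.2, -12.3, 0.2]
width: 0.556
t: 18.0
tcp_pos: [0.5273, 0.033, 0.038]
tcp_rot: [2.278, 2.16, -0.074]
wrist_force: [-1.4, -10.9, 1.1]
width: 0.552
t: 18.08
tcp_pos: [0.5273, 0.0329, 0.038]
tcp_rot: [2.277, 2.158, -0.078]
wrist_force: [-0.3, -11.9, 1.4]
width: 0.552
t: 18.17
tcp_pos: [0.5272, 0.0327, 0.038]
tcp_rot: [2.276, 2.156, -0.082]
wrist_force: [-1.3, -12.3, 1.4]
width: 0.553
t 18.1667 tcp [0.5272 0.0327 0.038 ] yaw -0.0546 F [ -1.31 -12.29   1.44] w 0.55 X [ 0.053  0.998 -0.042] Z [-0.034 -0.04  -0.999]
```

View pics/t12.png

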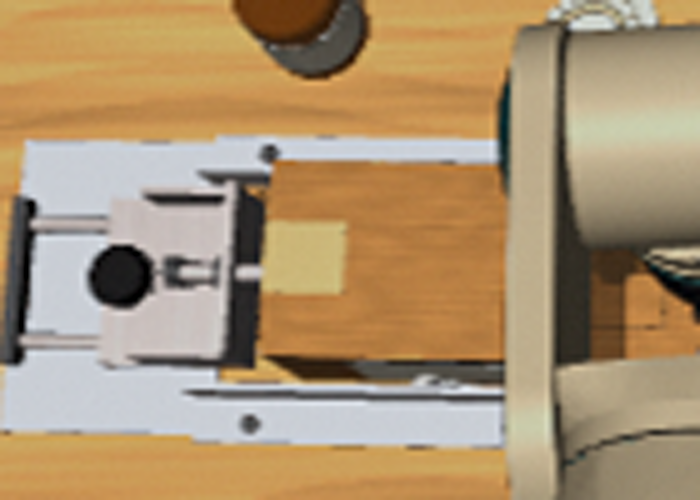

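View pics/s12.png

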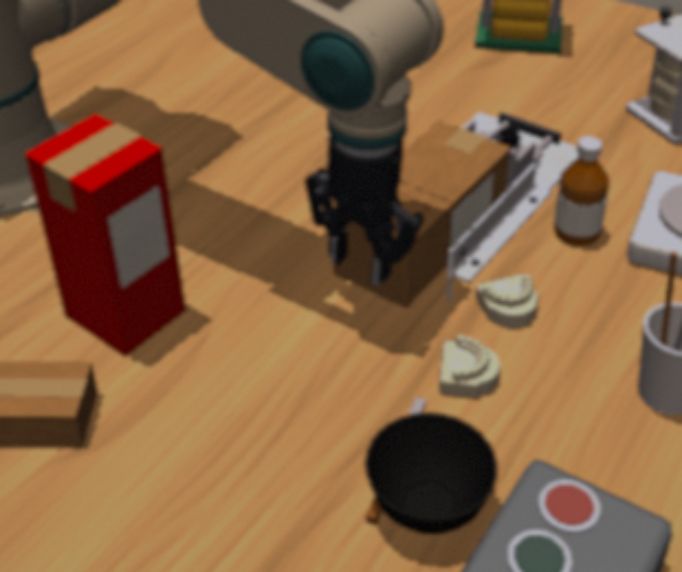

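```bash
python3 -m jog '[-0.05,0,0,0, -0.1,0,0,0, -0.3,0,0,0, -0.5,0,0,0, -0.8,0,0,0]'; python3 -m jog '[-1,0,0,0, -1.2,0,0,0, -1.2,0,0,0, -1.2,0,0,0, -1,0,0,0]';python3 -m jog '[-1,0,-1,0, -1,0,-1,0, -1,0,-1,0, -1,0,-1,0, -1,0,-1,0]'; python3 plan.py .522 -.205 .038 -.041 1|head -1;  python3 - <<'E'
from plant import eyes
import cv2
b=eyes.grab_frame("top")["img"]; cv2.imwrite("pics/top13.png",b)
cv2.imwrite("pics/t13.png",cv2.resize(b[160:260,125:265],None,fx=5,fy=5,interpolation=2))
a=eyes.grab_frame("scene")["img"]
cv2.imwrite("pics/s13.png",cv2.resize(a[130:390,130:440],None,fx=2.2,fy=2.2))
E
```

```text
t: 18.68
tcp_pos: [0.5259, 0.017, 0.0386]
tcp_rot: [2.275, 2.161, -0.079]
wrist_force: [-0.2, -0.5, -0.4]
width: 0.551
t: 19.1
tcp_pos: [0.5226, -0.0445, 0.041]
tcp_rot: [2.275, 2.162, -0.078]
wrist_force: [-0.1, 0.7, -0.6]
width: 0.545
t: 19.52
tcp_pos: [0.5204, -0.099, 0.0965]
tcp_rot: [2.279, 2.161, -0.081]
wrist_force: [0.1, 0.6, 0.6]
width: 0.554
t 19.5167 tcp [ 0.5204 -0.099   0.0965] yaw -0.0535 F [0.1  0.63 0.58] w 0.55 X [ 0.052  0.998 -0.038] Z [-0.037 -0.036 -0.999]
```

View pics/t13.png

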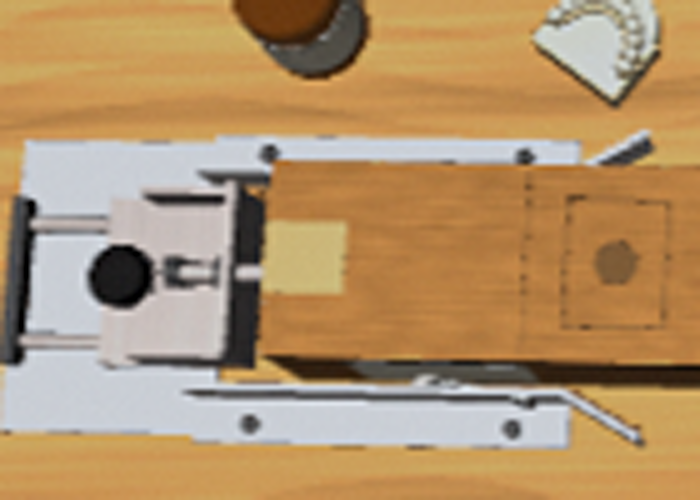

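View pics/s13.png

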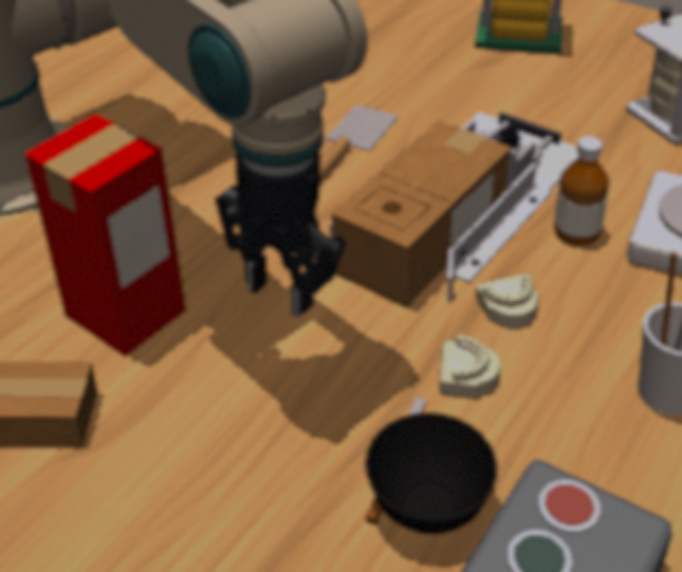

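```bash
python3 - <<'E'
import cv2,numpy as np
a,b,c=(cv2.imread(f"pics/top{k}.png",0).astype(np.float32) for k in (1,13,12))
for n,p,q,(v0,v1,u0,u1) in (("stop",a,b,(195,235,128,172)),("carton",c,b,(190,235,176,222)),("castb",a,b,(150,180,272,303)),("casta",a,b,(152,182,230,262)),("spat",a,b,(270,310,140,225)),("cradle",a,b,(185,250,125,155))):
    print(n,cv2.phaseCorrelate(p[v0:v1,u0:u1],q[v0:v1,u0:u1],cv2.createHanningWindow((u1-u0,v1-v0),cv2.CV_32F)))
E
python3 cor.py 125 160 5 272 160 258 356 700 166 700 363
python3 -m jog '[0,0,-1,0, 0,0,-1,0, 0,0,-3.8,0, 0,0,-0.1,0, 0,0,0,0]' >/dev/null; python3 -m jog '[0,0,1,0, 0,0,1,0, 0,0,1,0, 0,0,-3.8,0, 0,0,-0.1,0]' >/dev/null; python3 -m jog '[0,0,0,0, 0,0,1,0, 0,0,1,0, 0,0,1,0]' >/dev/null; python3 -m jog '[0,0,-3.8,0, 0,0,-0.1,0, 0,0,0,0]' ; python3 plan.py .524 -.0 .04 -.041 1|head -1
```

```text
stop ((0.5514722245232022, -0.012045294043627308), 1.0002891723314922)
carton ((0.22644441143064853, 0.636781154206524), 1.0588743368784586)
castb ((-0.32445954855754877, -0.05414454651334033), 0.7220089964568615)
casta ((-0.007620737738101013, 0.007243614764929518), 0.9956630429873864)
spat ((0.008254696529121475, 0.01369982780297363), 0.9729294383525848)
cradle ((0.019547429346268075, -0.006478611429706405), 0.9963785347563249)
corners [array([0.5883, 0.2632]), array([0.4892, 0.2681]), array([0.5783, 0.0486]), array([0.4793, 0.0506])] top [0.5388 0.2656] foot [0.5288 0.0496] len 0.2163 head 0.0459 sidehead [0.0463, 0.0455]
top in cradle x,y mm 146.8 -1.2
foot in cradle x,y mm -69.4 -0.2
t: 21.03
tcp_pos: [0.5175, -0.0925, 0.158]
tcp_rot: [-2.261, -2.15, 0.099]
wrist_force: [-0.1, 0.0, -1.0]
width: 0.546
t 21.0333 tcp [ 0.5175 -0.0925  0.158 ] yaw -0.0512 F [-0.05  0.01 -1.01] w 0.55 X [ 0.049  0.998 -0.033] Z [-0.059 -0.03  -0.998]
```

```bash
python3 - <<'E'
import cv2,numpy as np
a,b=(cv2.imread(f"pics/top{k}.png",0).astype(np.float32) for k in (1,13))
for v0,v1,u0,u1 in ((200,232,128,164),(200,232,140,172)):
    print(cv2.phaseCorrelate(a[v0:v1,u0:u1],b[v0:v1,u0:u1],cv2.createHanningWindow((u1-u0,v1-v0),cv2.CV_32F)))
E
python3 -m jog '[0,0,-1,0, 0,0,-1,0, 0,0,-1,0, 0,0,3.8,0, 0,0,0.1,0]' >/dev/null; python3 -m jog '[0,0,0,0, 0,0,-1,0, 0,0,-1,0, 0,0,-1,0, 0,0,3.8,0]' >/dev/null; python3 -m jog '[0,0,0.1,0, 0,0,0,0, 0,0,-1,0, 0,0,-1,0, 0,0,-1,0]'>/dev/null; python3 -m jog '[0,0,3.8,0, 0,0,0.1,0, 0,0,0,0]'; python3 plan.py .50 -.30 .18 -.041 2.5
```

```text
((0.07465210795538368, -0.014076529753978662), 1.0004035505569644)
((-0.0033687621893250252, -0.008786688579476731), 0.9992493856698275)
t: 22.53
tcp_pos: [0.5278, -0.095, 0.1683]
tcp_rot: [2.267, 2.155, -0.066]
wrist_force: [0.7, -0.4, 1.4]
width: 0.553
t 22.5333 tcp [ 0.5278 -0.095   0.1683] yaw -0.0509 F [ 0.69 -0.38  1.39] w 0.55 X [ 0.05   0.998 -0.039] Z [-0.021 -0.038 -0.999]
-2.29,-0.19,-0.04,-0.001,
-2.29,-0.2,-0.04,-0.001,
-2.29,-0.2,-0.04,-0.001,
-2.29,-0.2,-0.04,-0.001,
-2.29,-0.21,-0.04,-0.001
---
-2.29,-0.21,-0.04,-0.001,
-2.29,-0.21,-0.04,-0.001,
-2.29,-0.21,-0.04,-0.001,
-2.29,-0.22,-0.04,-0.001,
```

```bash
python3 -m jog '[-2.3,-0.3,-0.3,0, -2.3,-0.3,-0.3,0, -2.3,-0.3,-0.3,0, -2.3,-0.3,-0.3,0, -2.3,-0.3,-0.3,0]'>/dev/null; python3 -m jog '[-2.3,-0.3,-0.3,0, -2.3,-0.3,-0.3,0, -2.3,-0.3,-0.3,0, -2,-0.3,0,0, -1,0,0,0]'; python3 -m jog '[0,0,-3.8,0, 0,0,-0.1,0, 0,0,1,0, 0,0,1,0, 0,0,1,0]' >/dev/null; python3 -m jog '[0,0,-3.8,0, 0,0,-0.1,0, 0,0,1,0, 0,0,1,0, 0,0,1,0]' >/dev/null;python3 -m jog '[0,0,-3.8,0, 0,0,-0.1,0, 0,0,1,0, 0,0,1,0, 0,0,1,0]' >/dev/null; python3 -m jog '[0,0,-3.8,0, 0,0,-0.1,0, 0,0,0,0]'; python3 plan.py .50 -.30 .18 -.041 2.5|head -1
```

```text
t: 23.37
tcp_pos: [0.4954, -0.3151, 0.2328]
tcp_rot: [2.242, 2.144, -0.05]
wrist_force: [-0.6, -0.0, 1.0]
width: 0.551
t: 24.87
tcp_pos: [0.4902, -0.3069, 0.274]
tcp_rot: [2.265, 2.169, -0.06]
wrist_force: [-0.6, 0.3, -1.9]
width: 0.554
t 24.8667 tcp [ 0.4902 -0.3069  0.274 ] yaw -0.0439 F [-0.63  0.31 -1.94] w 0.55 X [ 0.043  0.999 -0.031] Z [-0.024 -0.03  -0.999]
```

```bash
python3 -m jog '[0,0,0.9,0, 0,0,0.9,0, 0,0,0.9,0, 0,0,-3.8,0, 0,0,-0.1,0]' >/dev/null; python3 -m jog '[0,0,0,0, 0,0,0.9,0, 0,0,0.9,0, 0,0,0.9,0, 0,0,0,0]' >/dev/null; python3 -m jog '[0,0,-3.8,0, 0,0,-0.1,0, 0,0,0,0]' ; python3 plan.py .511 -.285 .185 -.098|head -1; python3 -m jog '[0,0,0.9,0, 0,0,0.9,0, 0,0,0.9,0, 0,0,-3.8,0, 0,0,-0.1,0]' >/dev/null; python3 -m jog '[0,0,0,0, 0,0,0.9,0, 0,0,0.9,0, 0,0,0.9,0, 0,0,0,0]' >/dev/null; python3 -m jog '[0,0,-3.8,0, 0,0,-0.1,0, 0,0,0,0]' ; python3 plan.py .505 -.24 .20 -.041 1 | head -1
```

```text
t: 25.95
tcp_pos: [0.4871, -0.3044, 0.2763]
tcp_rot: [-2.256, -2.159, 0.067]
wrist_force: [0.4, 0.6, -1.2]
width: 0.555
t 25.95 tcp [ 0.4871 -0.3044  0.2763] yaw -0.0441 F [ 0.37  0.63 -1.24] w 0.56 X [ 0.043  0.999 -0.019] Z [-0.044 -0.017 -0.999]
t: 27.03
tcp_pos: [0.4835, -0.3016, 0.279]
tcp_rot: [-2.237, -2.142, 0.075]
wrist_force: [0.4, -0.1, -1.5]
width: 0.552
t 27.0333 tcp [ 0.4835 -0.3016  0.279 ] yaw -0.0438 F [ 0.41 -0.05 -1.49] w 0.55 X [ 0.043  0.999 -0.005] Z [-0.065 -0.002 -0.998]
```

```bash
python3 -m jog '[0,0,0.9,0, 0,0,0.9,0, 0,0,0.9,0, 0,0,-3.8,0, 0,0,-0.1,0]' >/dev/null; python3 -m jog '[0,0,0,0, 0,0,0.9,0, 0,0,0.9,0, 0,0,0.9,0, 0,0,0,0]' >/dev/null; python3 -m jog '[0,0,-3.8,0, 0,0,-0.1,0, 0,0,0,0]' >/dev/null;  python3 -m jog '[0,0,0.9,0, 0,0,0.9,0, 0,0,0.9,0, 0,0,-3.8,0, 0,0,-0.1,0]' >/dev/null; python3 -m jog '[0,0,0,0, 0,0,0.9,0, 0,0,0.9,0, 0,0,0.9,0, 0,0,0,0]' >/dev/null; python3 -m jog '[0,0,-3.8,0, 0,0,-0.1,0, 0,0,0,0]' ; python3 plan.py .523 -.04 .18 -.041 2
```

```text
t: 29.2
tcp_pos: [0.4769, -0.296, 0.284]
tcp_rot: [-2.199, -2.106, 0.09]
wrist_force: [0.3, -0.6, -0.1]
width: 0.549
t 29.2 tcp [ 0.4769 -0.296   0.284 ] yaw -0.0421 F [ 0.32 -0.63 -0.07] w 0.55 X [0.045 0.999 0.023] Z [-0.109  0.028 -0.994]
1.7,0.31,0.7,-0.0,
1.7,0.31,0.7,-0.0,
1.7,0.31,0.7,-0.0,
1.7,0.31,0.7,-0.0,
1.7,0.31,0.7,-0.0
---
1.7,0.31,0.7,-0.0,
1.7,0.31,0.7,-0.0,
1.7,0.31,0.7,-0.0,
1.7,0.31,0.7,-0.0,
1.7,0.31,0.7,-0.0
---
1.7,0.31,0.7,-0.0,
1.7,0.31,0.7,-0.0,
1.7,0.31,0.7,-0.0,
1.7,0.31,0.7,-0.0,
1.7,0.31,0.7,-0.0
---
```

```bash
python3 -m jog '[1.7,0.3,0.3,0, 1.7,0.3,0.3,0, 1.7,0.3,0.3,0, 1.7,0.3,0.3,0, 1.7,0.3,0.3,0]'>/dev/null; python3 -m jog '[1.7,0.3,0.3,0, 1.7,0.3,0.3,0, 1.7,0.3,0.3,0, 1.7,0.3,0.3,0, 1.7,0.3,0.3,0]'>/dev/null;  python3 -m jog '[1.7,0.3,0,0, 1.7,0.3,0,0, 1.5,0.3,0,0, 1.2,0,0,0, 0.6,0,0,0]'; python3 plan.py .523 -.04 .15 -.041 2|head -1; python3 -m jog '[0,0,3.8,0, 0,0,0.1,0, 0,0,-0.9,0, 0,0,-0.9,0, 0,0,3.8,0]'>/dev/null; python3 -m jog '[0,0,0.1,0, 0,0,0,0]';  python3 plan.py .523 -.04 .05 -.041 2
```

```text
t: 30.45
tcp_pos: [0.5257, -0.0518, 0.2524]
tcp_rot: [-2.211, -2.107, 0.085]
wrist_force: [1.0, -0.6, 0.6]
width: 0.55
t 30.45 tcp [ 0.5257 -0.0518  0.2524] yaw -0.0475 F [ 0.95 -0.58  0.59] w 0.55 X [0.049 0.999 0.019] Z [-0.1    0.024 -0.995]
t: 31.03
tcp_pos: [0.5218, -0.0511, 0.2023]
tcp_rot: [-2.218, -2.112, 0.077]
wrist_force: [1.0, -0.1, 2.6]
width: 0.548
t 31.0333 tcp [ 0.5218 -0.0511  0.2023] yaw -0.0481 F [ 0.98 -0.08  2.59] w 0.55 X [0.05  0.999 0.017] Z [-0.089  0.022 -0.996]
0.11,0.18,1.9,-0.001,
0.11,0.18,1.9,-0.001,
0.11,0.18,1.9,-0.001,
0.11,0.18,1.9,-0.001,
0.11,0.18,1.9,-0.001
---
0.11,0.18,1.9,-0.001,
0.11,0.18,1.9,-0.001,
0.11,0.18,1.9,-0.001,
```

```bash
python3 -m jog '[0.1,0.2,1.8,0, 0.1,0.2,1.8,0, 0.1,0.2,1.8,0, 0.1,0.2,1.8,0, 0.1,0.2,1.8,0]'; python3 -m jog '[0,0.2,1.8,0, 0,0.2,1.7,0, 0,0,1,0, 0,0,0.5,0, 0,0,0,0]';  python3 plan.py .525 .02 .04 -.041 1
```

```text
t: 31.45
tcp_pos: [0.5385, -0.0487, 0.1356]
tcp_rot: [-2.245, -2.132, 0.041]
wrist_force: [0.0, -0.2, -0.8]
width: 0.551
t: 31.87
tcp_pos: [0.5508, -0.051, 0.0991]
tcp_rot: [-2.259, -2.142, 0.02]
wrist_force: [0.1, -0.4, -0.2]
width: 0.552
t 31.8667 tcp [ 0.5508 -0.051   0.0991] yaw -0.053 F [ 0.06 -0.44 -0.22] w 0.55 X [0.053 0.999 0.01 ] Z [-0.029  0.011 -1.   ]
0.69,-0.28,0.61,-0.001,
0.69,-0.28,0.61,-0.001,
0.69,-0.28,0.61,-0.001,
0.69,-0.28,0.61,-0.001,
0.69,-0.27,0.61,-0.001
---
0.69,-0.27,0.61,-0.001,
0.69,-0.27,0.61,-0.001,
0.69,-0.27,0.61,-0.001,
0.69,-0.27,0.61,-0.001,
0.69,-0.27,0.61,-0.001
---
```

```bash
python3 -m jog '[0,-0.4,0.9,0, 0,-0.4,0.9,0, 0,-0.4,0.9,0, 0,-0.4,0.9,0, 0,-0.4,0.9,0]'; python3 -m jog '[0.2,-0.4,0.9,0, 0.5,-0.3,0.6,0, 0.6,0,0,0]';  python3 plan.py .525 .02 .04 -.041 1
```

```text
t: 32.28
tcp_pos: [0.5325, -0.0504, 0.0586]
tcp_rot: [-2.267, -2.149, 0.009]
wrist_force: [-0.6, -0.7, 0.1]
width: 0.549
t: 32.53
tcp_pos: [0.5221, -0.0364, 0.039]
tcp_rot: [-2.265, -2.144, 0.015]
wrist_force: [0.3, -0.1, -0.3]
width: 0.547
t 32.5333 tcp [ 0.5221 -0.0364  0.039 ] yaw -0.0549 F [ 0.28 -0.07 -0.35] w 0.55 X [0.055 0.998 0.009] Z [-0.022  0.01  -1.   ]
0.94,-0.0,-0.01,-0.002,
0.94,-0.0,-0.01,-0.002,
0.94,0.0,-0.01,-0.002,
0.94,0.0,-0.01,-0.002,
0.94,0.0,-0.01,-0.002
---
0.94,0.01,-0.01,-0.002,
```

```bash
python3 -m jog '[1.2,0,0,-0.003, 1.2,0,0,-0.003, 1.2,0,0,-0.003, 1,0,0,0, 0.6,0,0,0]'; python3 -m jog '[0.4,0,0,0, 0.3,0,0,0, 0.2,0,0,0]';  python3 plan.py .525 .034 .04 -.041 1; python3 -m jog '[0.15,0,0,0]';
```

```text
t: 32.95
tcp_pos: [0.5254, 0.0223, 0.0401]
tcp_rot: [-2.254, -2.157, 0.012]
wrist_force: [0.3, 0.0, 0.5]
width: 0.554
t: 33.2
tcp_pos: [0.5265, 0.0343, 0.0411]
tcp_rot: [-2.252, -2.161, 0.01]
wrist_force: [-0.2, -0.2, 0.6]
width: 0.55
t 33.2 tcp [0.5265 0.0343 0.0411] yaw -0.0409 F [-0.17 -0.24  0.55] w 0.55 X [0.041 0.999 0.01 ] Z [-0.019  0.01  -1.   ]
-0.04,-0.15,0.11,0.0,
t: 33.28
tcp_pos: [0.5268, 0.035, 0.0412]
tcp_rot: [-2.253, -2.162, 0.012]
wrist_force: [0.7, -11.0, -0.3]
width: 0.545
```

Contact immediately at about the previous place, at 11 N. I'll hold a steady press with the fingertips leading.

```bash
python3 -m jog '[0.12,0,0,0]'; python3 -m jog '[0.14,0,0,0]'; python3 -m jog '[0.15,0,0,0]';python3 -m jog '[0.15,0,0,0]';python3 -m jog '[0.15,0,0,0]'; python3 plan.py .525 .034 .04 -.041 1|head -1
```

```text
t: 33.37
tcp_pos: [0.5269, 0.0348, 0.0411]
tcp_rot: [-2.256, -2.162, 0.015]
wrist_force: [-0.2, -7.4, -0.3]
width: 0.548
t: 33.45
tcp_pos: [0.5269, 0.0347, 0.0412]
tcp_rot: [-2.259, -2.161, 0.018]
wrist_force: [-0.6, -6.1, 0.9]
width: 0.548
t: 33.53
tcp_pos: [0.5269, 0.0347, 0.0412]
tcp_rot: [-2.261, -2.16, 0.021]
wrist_force: [-1.9, -6.1, 0.8]
width: 0.55
t: 33.62
tcp_pos: [0.5269, 0.0346, 0.0412]
tcp_rot: [-2.264, -2.159, 0.024]
wrist_force: [-0.4, -5.9, -0.2]
width: 0.551
t: 33.7
tcp_pos: [0.5269, 0.0345, 0.0413]
tcp_rot: [-2.267, -2.158, 0.027]
wrist_force: [-1.9, -6.4, -0.3]
width: 0.548
t 33.7 tcp [0.5269 0.0345 0.0413] yaw -0.049 F [-1.85 -6.39 -0.32] w 0.55 X [ 0.049  0.999 -0.004] Z [-0.021 -0.003 -1.   ]
```

```bash
python3 -m jog '[0.25,0,0,0]'; python3 -m jog '[0.25,0,0,0]'; python3 -m jog '[0.25,0,0,0]';python3 -m jog '[0.25,0,0,0]'; python3 plan.py .525 .034 .04 -.041 1|head -1
```

```text
t: 33.78
tcp_pos: [0.5269, 0.0345, 0.0413]
tcp_rot: [-2.27, -2.158, 0.032]
wrist_force: [-2.7, -14.8, 2.1]
width: 0.549
t: 33.87
tcp_pos: [0.5268, 0.0342, 0.0413]
tcp_rot: [-2.273, -2.158, 0.038]
wrist_force: [-2.2, -12.8, 1.3]
width: 0.547
t: 33.95
tcp_pos: [0.5267, 0.034, 0.0413]
tcp_rot: [-2.277, -2.159, 0.044]
wrist_force: [-2.6, -11.4, 1.8]
width: 0.552
t: 34.03
tcp_pos: [0.5266, 0.0337, 0.0414]
tcp_rot: [-2.28, -2.159, 0.05]
wrist_force: [-2.3, -10.6, 2.3]
width: 0.55
t 34.0333 tcp [0.5266 0.0337 0.0414] yaw -0.0547 F [ -2.25 -10.61   2.34] w 0.55 X [ 0.054  0.998 -0.022] Z [-0.024 -0.021 -0.999]
```

Seated with about 10–15 N held. Now I'll retreat and do a final check.

```bash
python3 -m jog '[-0.05,0,0,0, -0.1,0,0,0, -0.3,0,0,0, -0.5,0,0,0, -0.8,0,0,0]'; python3 -m jog '[-1,0,0,0, -1.2,0,0,0, -1.2,0,0,0, -1.2,0,0,0, -1,0,0,0]'>/dev/null;python3 -m jog '[-1,0,-1,0, -1,0,-1,0, -1,0,-1,0, -1,0,-1,0, -1,0,-1,0]'>/dev/null; python3 -m jog '[-0.5,0,-0.5,0, 0,0,0,0, 0,0,0,0]';  python3 - <<'E'
from plant import eyes
import cv2,numpy as np
bb=eyes.grab_frame("top")["img"]; cv2.imwrite("pics/top14.png",bb)
cv2.imwrite("pics/t14.png",cv2.resize(bb[160:260,125:265],None,fx=5,fy=5,interpolation=2))
a=eyes.grab_frame("scene")["img"]
cv2.imwrite("pics/s14.png",cv2.resize(a[130:390,130:440],None,fx=2.2,fy=2.2))
a,b,c=(cv2.imread(f"pics/top{k}.png",0).astype(np.float32) for k in (1,14,13))
for n,p,(v0,v1,u0,u1) in (("stop",a,(200,232,140,172)),("carton vs 13",c,(192,232,178,222)),("castb",a,(150,178,274,301)),("casta",a,(152,182,230,262)),("spat",a,(270,310,140,225)),("bottle",a,(142,176,166,196)),("bowl",a,(118,162,322,370))):
    print(n,cv2.phaseCorrelate(p[v0:v1,u0:u1],b[v0:v1,u0:u1],cv2.createHanningWindow((u1-u0,v1-v0),cv2.CV_32F)))
E
```

```text
t: 34.45
tcp_pos: [0.5258, 0.0146, 0.0418]
tcp_rot: [-2.281, -2.158, 0.05]
wrist_force: [-0.3, -0.4, 1.1]
width: 0.552
t: 35.53
tcp_pos: [0.5206, -0.1109, 0.1085]
tcp_rot: [2.284, 2.151, -0.047]
wrist_force: [-0.2, -0.4, -0.4]
width: 0.547
stop ((-0.0010619480209719256, -0.001298660246114025), 0.9986113844206557)
carton vs 13 ((0.5240480435564479, 0.0063906631279344595), 0.98176158507665)
castb ((0.540743983838663, 0.008976893986085699), 0.9838950589851096)
casta ((-0.02226448834671757, 0.0067536272486563576), 0.9976053216805061)
spat ((-0.09782044761924169, 0.024398543330079292), 0.9820596452554067)
bottle ((-0.022180671982795275, 0.03748258180272401), 0.9739469107654359)
bowl ((0.08088152042807906, 0.1221992861245269), 0.6822993843643753)
```

View pics/t14.png

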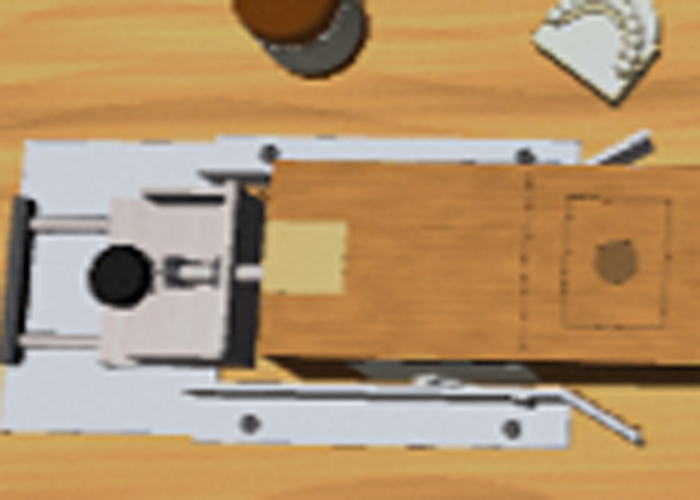

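View pics/s14.png

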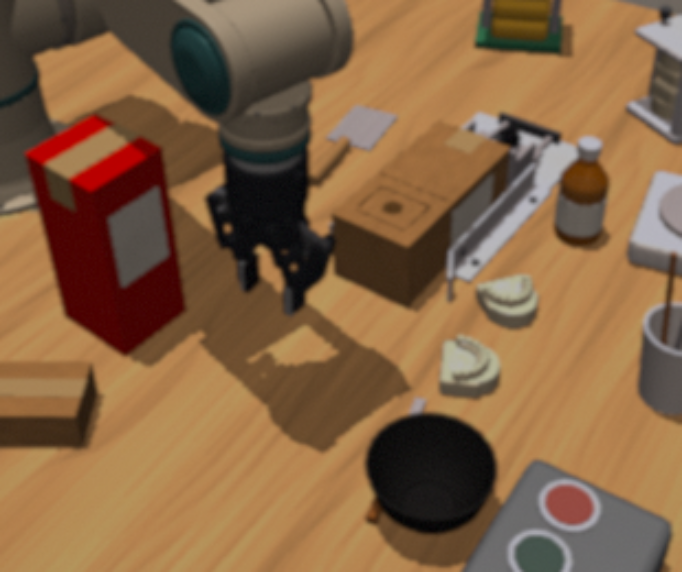

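```bash
python3 -c "
from plant import workorder; print(workorder.sign_off())"
```

```text
the job is handed in; nothing more can be done
None
```

I tipped the carton over towards the cradle, slid it top end first past the spring leaves to the buffer, pressed it snug, backed the arm away and handed the job in. It took about 36 s and no verdict was reported.

**Last checks:**
- **Carton:** it lies hatch face up between the rails. By the top camera after the first press, it was within about 0.3 degrees of the cradle axis and about 1 mm off its middle. It still looks the same in the last picture.
- **Pressing:** sliding past the leaves took about 6 N, rising to 13 N at the buffer. I held 9–14 N on the first press and 10–15 N at the end of the second, each for 0.3–0.6 s.
- **Second press:** the tool had tilted and was probably pushing on the carton's top edge the first time. I straightened it, backed off and pressed again. It met resistance at about the same place.
- **Stop:** its image shift from the start was about 0.00 px, so I saw no movement.
- **Bystanders:** `cast_a`, the spatula, the bottle and the bowl showed shifts of 0.15 px or less, the bowl on a weaker match. I did not measure the box or the knife.

**What disagreed or stayed unchecked:**
- Image matching gave about 0.5 px (roughly 1 mm) for `cast_b`, and for the carton between the two presses. Neither shift shows by eye, so I put it down to the matching.
- The scene camera put the cradle a few mm to one side of where the top camera did. I mainly used the top camera, shifted 0.7 mm towards the scene view.
- I could not measure whether the carton still bears on the buffer now that the arm is away. I infer it from the carton not visibly moving after I let go.

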